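# Turn the stop block and nest the hex plugs in the stock tray

### The job

The wooden stop block in the far bay of the tray is in the wrong way round: lift it clear, give it a half turn and drop it fully home again so that its notched side faces the packing floor. Then stand all the hexagonal plugs upright on the tray floor, packed close with flat faces touching: three in the notches of the block, the next two nested against those, and a last one, if there is one, nested against the two (four to six plugs; fill the rows in that order). Something may be knocked aside meanwhile, so put it right, and leave the loose fittings on the bench where they lie.

Things in the scene. Friction and masses are not known exactly. Their poses are not given: they have to be found in the camera images.
- tray: Shallow dark steel tray, fixed, 249 x 237 mm outside; floor 6 mm thick, rims 8 mm thick, rim tops 20 mm above the bench. Origin: on the bench surface under the middle of the bay (far part of the tray) that holds the wooden block. x points away from the packing floor and the robot, y along the bay, z up. Inside faces: x -195 to +37.5 mm, y -110.5 to +110.5 mm.
- tray_floor (a point): Middle of the packing floor (the near part of the tray), on the floor: 116 mm from the tray's origin along its -x, 6 mm up. The bay beyond is bounded by the far rim, the side rims and two small lugs (8 x 16 mm, as high as the rims, against the side rims) with their far faces at tray x = -37.5 mm: the block has about 2.5 mm of play all round.
- block_center (a point): Loose hardwood stop block, 0.5 kg, 70 mm (its x) by 216 mm (its y), 30 mm high, lowest 4 mm stepped in by about 2 mm. A square handle 24 x 24 mm, sides along x and y, stands 36 mm up from the middle of its top (66 mm in all). This point is on the handle's axis, 33 mm above the underside. It starts in the bay, its axes along the tray's; turned right, its x points against the tray's x.
- block_teeth (a point): Middle of the block's notched long side, its own +x side: 35 mm from the handle's axis, 33 mm above the underside. That side has three V notches (120 degrees, 16.5 mm deep, 57 mm apart at y = -57, 0, +57 mm); the opposite side is plain. At the start the notches face the tray's far rim.
- slot_a1 (a point): Point of the tray, at x = -51.2 mm, y = -57 mm in its frame, 33 mm above its floor: where the centre of a plug comes in the front-row place in a notch of the block, with the block turned and midway in its play (the plugs follow the block if it sits a little to one side).
- slot_a2 (a point): Point of the tray, at x = -51.2 mm, y = 0 mm in its frame, 33 mm above its floor: where the centre of a plug comes in the front-row place in a notch of the block, with the block turned and midway in its play (the plugs follow the block if it sits a little to one side).
- slot_a3 (a point): Point of the tray, at x = -51.2 mm, y = 57 mm in its frame, 33 mm above its floor: where the centre of a plug comes in the front-row place in a notch of the block, with the block turned and midway in its play (the plugs follow the block if it sits a little to one side).
- slot_b1 (a point): Point of the tray, at x = -100 mm, y = -28.5 mm in its frame, 33 mm above its floor: where the centre of a plug comes in the second-row place, with the block turned and midway in its play (the plugs follow the block if it sits a little to one side).
- slot_b2 (a point): Point of the tray, at x = -100 mm, y = 28.5 mm in its frame, 33 mm above its floor: where the centre of a plug comes in the second-row place, with the block turned and midway in its play (the plugs follow the block if it sits a little to one side).
- slot_c1 (a point): Point of the tray, at x = -148.8 mm, y = 0 mm in its frame, 33 mm above its floor: where the centre of a plug comes in the third-row place, with the block turned and midway in its play (the plugs follow the block if it sits a little to one side).
- plug1_center (a point): Galvanized pipe plug standing on the bench (may be absent), 0.42 kg: hexagonal body 56 mm across flats, 65 mm across corners, 34 mm high, foot edge eased by 1.5 mm; on it a square wrench head 24 x 24 mm, 32 mm tall (66 mm in all). Point on its axis, 33 mm above the underside. Two flats face its +y and -y, two corners its +x and -x; head sides along x and y.
- plug2_center (a point): Galvanized pipe plug standing on the bench (may be absent), 0.42 kg: hexagonal body 56 mm across flats, 65 mm across corners, 34 mm high, foot edge eased by 1.5 mm; on it a square wrench head 24 x 24 mm, 32 mm tall (66 mm in all). Point on its axis, 33 mm above the underside. Two flats face its +y and -y, two corners its +x and -x; head sides along x and y.
- plug3_center (a point): Galvanized pipe plug standing on the bench (may be absent), 0.42 kg: hexagonal body 56 mm across flats, 65 mm across corners, 34 mm high, foot edge eased by 1.5 mm; on it a square wrench head 24 x 24 mm, 32 mm tall (66 mm in all). Point on its axis, 33 mm above the underside. Two flats face its +y and -y, two corners its +x and -x; head sides along x and y.
- plug4_center (a point): Galvanized pipe plug standing on the bench (may be absent), 0.42 kg: hexagonal body 56 mm across flats, 65 mm across corners, 34 mm high, foot edge eased by 1.5 mm; on it a square wrench head 24 x 24 mm, 32 mm tall (66 mm in all). Point on its axis, 33 mm above the underside. Two flats face its +y and -y, two corners its +x and -x; head sides along x and y.
- plug5_center (a point): Galvanized pipe plug standing on the bench (may be absent), 0.42 kg: hexagonal body 56 mm across flats, 65 mm across corners, 34 mm high, foot edge eased by 1.5 mm; on it a square wrench head 24 x 24 mm, 32 mm tall (66 mm in all). Point on its axis, 33 mm above the underside. Two flats face its +y and -y, two corners its +x and -x; head sides along x and y.
- plug6_center (a point): Galvanized pipe plug standing on the bench (may be absent), 0.42 kg: hexagonal body 56 mm across flats, 65 mm across corners, 34 mm high, foot edge eased by 1.5 mm; on it a square wrench head 24 x 24 mm, 32 mm tall (66 mm in all). Point on its axis, 33 mm above the underside. Two flats face its +y and -y, two corners its +x and -x; head sides along x and y.
- radiator_key: Brass radiator key, T-shaped, 115 mm long, lying on the bench; not part of the job. Origin at its underside.
- nipple: Galvanized pipe nipple, a tube 38 mm across and 85 mm tall, standing; not part of the job. Origin at its underside.
- elbow1: Copper elbow, 70 mm arms, lying; not part of the job. Origin at its underside.
- elbow2: Copper elbow, 70 mm arms, lying; not part of the job. Origin at its underside.
- valve_wheel: Red valve wheel, 120 mm across, lying flat; not part of the job. Origin at its underside.
Not all that is in view belongs to the job. What is shaped like the part that bears plug6_center but orange or purple is not meant. What is shaped like the part that bears plug4_center but green is not meant.

How it is judged:
On the way, in this order (a step that is already met when the one before it is completed fails the run):
1. the block is lifted clear of the tray's rims (z of block_center in the frame of tray above 0.065 m), for 0.1 s.
2. the block is down in its bay with its notches towards the packing floor (x of block_teeth in the frame of tray below -0.025 m and z of block_center in the frame of tray below 0.042 m and angle between block_center's own z axis and vertical below 0.04 rad and angle between the x axis of block_center and the x axis of tray, either way round below 0.05 rad and horizontal distance between block_center and tray below 0.008 m), for 0.2 s.
At the end, for the whole second after the job is handed in: Block fully down, notches to the packing floor (0.05 rad). Every plug upright on the tray floor (3 mm), within 7.5 mm of a slot point, flats matching the notches (0.1 rad), another plug's axis within 59.5 mm (56 is contact). All notches filled; third-row place only if the second row is full (all of step 2 and (horizontal distance between plug1_center and slot_a1 below 0.0075 m or horizontal distance between plug1_center and slot_a2 below 0.0075 m or horizontal distance between plug1_center and slot_a3 below 0.0075 m or horizontal distance between plug1_center and slot_b1 below 0.0075 m or horizontal distance between plug1_center and slot_b2 below 0.0075 m or horizontal distance between plug1_center and slot_c1 below 0.0075 m) and angle between each of plug1_center, plug2_center, plug3_center, plug4_center, plug5_center, plug6_center's own z axis and vertical below 0.06 rad and z of plug1_center in the frame of tray between 0.035 and 0.0425 m and (angle between the x axis of plug1_center and the x axis of block_center, either way round below 0.1 rad or angle between the x axis of plug1_center and the x axis of block_center, either way round between 0.947 and 1.147 rad) and (horizontal distance between plug1_center and plug2_center below 0.0595 m or horizontal distance between plug1_center and plug3_center below 0.0595 m or horizontal distance between plug1_center and plug4_center below 0.0595 m or horizontal distance between plug1_center and plug5_center below 0.0595 m or horizontal distance between plug1_center and plug6_center below 0.0595 m) and (horizontal distance between plug2_center and slot_a1 below 0.0075 m or horizontal distance between plug2_center and slot_a2 below 0.0075 m or horizontal distance between plug2_center and slot_a3 below 0.0075 m or horizontal distance between plug2_center and slot_b1 below 0.0075 m or horizontal distance between plug2_center and slot_b2 below 0.0075 m or horizontal distance between plug2_center and slot_c1 below 0.0075 m) and z of plug2_center in the frame of tray between 0.035 and 0.0425 m and (angle between the x axis of plug2_center and the x axis of block_center, either way round below 0.1 rad or angle between the x axis of plug2_center and the x axis of block_center, either way round between 0.947 and 1.147 rad) and (horizontal distance between plug2_center and plug1_center below 0.0595 m or horizontal distance between plug2_center and plug3_center below 0.0595 m or horizontal distance between plug2_center and plug4_center below 0.0595 m or horizontal distance between plug2_center and plug5_center below 0.0595 m or horizontal distance between plug2_center and plug6_center below 0.0595 m) and (horizontal distance between plug3_center and slot_a1 below 0.0075 m or horizontal distance between plug3_center and slot_a2 below 0.0075 m or horizontal distance between plug3_center and slot_a3 below 0.0075 m or horizontal distance between plug3_center and slot_b1 below 0.0075 m or horizontal distance between plug3_center and slot_b2 below 0.0075 m or horizontal distance between plug3_center and slot_c1 below 0.0075 m) and z of plug3_center in the frame of tray between 0.035 and 0.0425 m and (angle between the x axis of plug3_center and the x axis of block_center, either way round below 0.1 rad or angle between the x axis of plug3_center and the x axis of block_center, either way round between 0.947 and 1.147 rad) and (horizontal distance between plug3_center and plug1_center below 0.0595 m or horizontal distance between plug3_center and plug2_center below 0.0595 m or horizontal distance between plug3_center and plug4_center below 0.0595 m or horizontal distance between plug3_center and plug5_center below 0.0595 m or horizontal distance between plug3_center and plug6_center below 0.0595 m) and (horizontal distance between plug4_center and slot_a1 below 0.0075 m or horizontal distance between plug4_center and slot_a2 below 0.0075 m or horizontal distance between plug4_center and slot_a3 below 0.0075 m or horizontal distance between plug4_center and slot_b1 below 0.0075 m or horizontal distance between plug4_center and slot_b2 below 0.0075 m or horizontal distance between plug4_center and slot_c1 below 0.0075 m) and z of plug4_center in the frame of tray between 0.035 and 0.0425 m and (angle between the x axis of plug4_center and the x axis of block_center, either way round below 0.1 rad or angle between the x axis of plug4_center and the x axis of block_center, either way round between 0.947 and 1.147 rad) and (horizontal distance between plug4_center and plug1_center below 0.0595 m or horizontal distance between plug4_center and plug2_center below 0.0595 m or horizontal distance between plug4_center and plug3_center below 0.0595 m or horizontal distance between plug4_center and plug5_center below 0.0595 m or horizontal distance between plug4_center and plug6_center below 0.0595 m) and (horizontal distance between plug5_center and slot_a1 below 0.0075 m or horizontal distance between plug5_center and slot_a2 below 0.0075 m or horizontal distance between plug5_center and slot_a3 below 0.0075 m or horizontal distance between plug5_center and slot_b1 below 0.0075 m or horizontal distance between plug5_center and slot_b2 below 0.0075 m or horizontal distance between plug5_center and slot_c1 below 0.0075 m) and z of plug5_center in the frame of tray between 0.035 and 0.0425 m and (angle between the x axis of plug5_center and the x axis of block_center, either way round below 0.1 rad or angle between the x axis of plug5_center and the x axis of block_center, either way round between 0.947 and 1.147 rad) and (horizontal distance between plug5_center and plug1_center below 0.0595 m or horizontal distance between plug5_center and plug2_center below 0.0595 m or horizontal distance between plug5_center and plug3_center below 0.0595 m or horizontal distance between plug5_center and plug4_center below 0.0595 m or horizontal distance between plug5_center and plug6_center below 0.0595 m) and (horizontal distance between plug6_center and slot_a1 below 0.0075 m or horizontal distance between plug6_center and slot_a2 below 0.0075 m or horizontal distance between plug6_center and slot_a3 below 0.0075 m or horizontal distance between plug6_center and slot_b1 below 0.0075 m or horizontal distance between plug6_center and slot_b2 below 0.0075 m or horizontal distance between plug6_center and slot_c1 below 0.0075 m) and z of plug6_center in the frame of tray between 0.035 and 0.0425 m and (angle between the x axis of plug6_center and the x axis of block_center, either way round below 0.1 rad or angle between the x axis of plug6_center and the x axis of block_center, either way round between 0.947 and 1.147 rad) and (horizontal distance between plug6_center and plug1_center below 0.0595 m or horizontal distance between plug6_center and plug2_center below 0.0595 m or horizontal distance between plug6_center and plug3_center below 0.0595 m or horizontal distance between plug6_center and plug4_center below 0.0595 m or horizontal distance between plug6_center and plug5_center below 0.0595 m) and horizontal distance between any of plug1_center, plug2_center, plug3_center, plug4_center, plug5_center, plug6_center and slot_a1 below 0.0075 m and horizontal distance between any of plug1_center, plug2_center, plug3_center, plug4_center, plug5_center, plug6_center and slot_a2 below 0.0075 m and horizontal distance between any of plug1_center, plug2_center, plug3_center, plug4_center, plug5_center, plug6_center and slot_a3 below 0.0075 m and (not (horizontal distance between any of plug1_center, plug2_center, plug3_center, plug4_center, plug5_center, plug6_center and slot_c1 below 0.0075 m) or (horizontal distance between any of plug1_center, plug2_center, plug3_center, plug4_center, plug5_center, plug6_center and slot_b1 below 0.0075 m and horizontal distance between any of plug1_center, plug2_center, plug3_center, plug4_center, plug5_center, plug6_center and slot_b2 below 0.0075 m))); the robot touches nothing.
It fails at once if a loose fitting that is no part of the job was moved more than 6 cm (distance of any of radiator_key, nipple, elbow1, elbow2, valve_wheel from where it was at the start of the episode above 0.06 m).
Of plug1, plug2, plug3, plug4, plug5, plug6 only 4 to 6 are there at a start; the rules pass over those that are not, and their reading is None.
At some moment in a run one of plug1, plug2, plug3, plug4, plug5, plug6 may be knocked a few centimetres aside while the robot is not near it.
It also fails if it takes over 210 s, if anything falls off the work surface, if the arm or the gripper's body presses on something with over 40 N, if the wrist force passes 120 N, or if a joint passes its speed limit or range.

### The arm

A 6-joint arm with a two-finger parallel gripper is mounted at the origin on the work surface. World frame = base frame: x ahead of the robot, y to its left, z up, the work surface at z = 0. Lengths are in m, angles in rad, forces in N, time in s.
With the tool pointing down it reaches from about 0.425 to 0.95 m from the base axis. Payload 3.5 kg.
Tool frame: the origin (TCP) lies midway between the tips of the shut fingers; the grasp point (between the pads) lies 19 mm behind it (ctrl.pinch_z is the distance from the TCP to the grasp point, in m); z points along the fingers, y is the line along which they close (so a half turn about z gives the same grasp; the last joint's range is limited). The gripper opens to 85 mm and grips with 20 to 120 N. Pads are 22 mm wide; open, the fingers measure 114 mm over their backs; the gripper's body (76 mm by 85 mm) begins 54 mm behind the grasp point. The pads swing forward as they close: fully open they stand 13 mm farther back than shut.
Start: joints at [-1.482, 0.286, 1.577, -0, 1.279, -0.15], TCP at [0.16, -0.656, 0.231] pointing down, gripper open.
Joint ranges: [-2.77, 2.77], [-0.9, 2.22], [0.21, 2.48], [-1.53, 4.67], [0.24, 2.81], [-2.84, 2.84]. Speed limits (rad/s): [2.79, 2.79, 3.14, 3.14, 3.14, 3.14].

### API

Orientations are given as a unit quaternion [x, y, z, w].
In Python, from plant import get_state, viewer, sign_off, ctrl gives the robot as it stands. The module is installed in compiled form; this text tells all that it offers.
- The arm moves only by the shell command python3 -m handwheel 'ROWS' [FORCE]. ROWS is JSON, a list that holds one entry, the list of rows, each a list of 5 numbers: the finger opening in m, from 0 to 0.0854, then the shift along the tool's x, y, z in m, then the turn about the tool's z in degrees. In form: [[[claw, x, y, z, spin], ...]]. A call has 1 to 12 rows; each row shifts and turns the commanded pose from where the row before left it, along the tool's axes as they then stand; what a row does not reach is not made up. A row lasts 1/12 s, in which the tool goes at most 41.7 mm and 7.16 degrees, less where a joint would pass 70% of its speed; a pose out of reach is approached as far as the arm can. A call is refused whole if a number of a shift passes 0.0417 or a number of a turn 7.16, either way. A call with a gripper value outside its range is refused whole. The fingers move at their own pace and stop on an object; FORCE is the grip in N (left out, the last holds). Time passes only in rows, so rows that do not move let the fingers close. It gives the time, the measured TCP pose, the force, the opening and the grip force at its end, in the units of the state.
- get_state(): the state, without advancing time (a new reading comes with each control period).
- viewer.read_camera(name): name is "scene" or "top" or "wrist"; returns the picture (420x560x3 uint8, blue, green, red); there is no depth.
- viewer.camera_params(name): a dict with "fov_y" (degrees; the focal length in pixels is half the picture's height over the tangent of half this angle, whatever the lens; pixels are square), "cx", "cy" (the principal point, pixels), "xyz" and "attitude" of the camera in the world; the wrist camera has in their place "hand_eye" (4x4, takes a point from camera to tool coordinates, whose origin is the TCP and whose axes are the flange's). Camera axes: x right, y up, looking along -z (the intrinsics and any distortion apply to the point x, -y, -z); pixel columns grow to the right and rows downward; lengths in m; the calibration is good to about 2 mm. A picture is of the moment at which its call begins: read the wrist's pose just before it. camera_params takes no time and is no camera call.
- sign_off(): hands the job in; it is judged then, once.
Trained networks look in the newest picture that a camera, given by its name, has taken for a name from the list of things; names that differ only in an ending like _2 or _b are one class to them, and where a whole thing is asked for, a point or a joint stands for the part that bears it (a point fixed in the world has none). Each returns a list of dicts, best first, with "confidence" (0 to 1); they miss things now and then, are a little off and sometimes report something else, mostly with a low value. They report only what shows in the picture. A call takes as long as a camera call. They do not tell look-alikes from the thing itself.
- viewer.look_for(camera, name): "extent" ([left, top, width, height] as shares, 0 to 1, of the picture: columns of its width, rows of its height, round what is visible of it).
- viewer.outline_of(camera, name): "mask" (420x560 bool, what is visible of it) and "extent" ([left, top, width, height] as shares, 0 to 1, of the picture: columns of its width, rows of its height, round what is visible of it).
- viewer.pinpoint(camera, name): "xy" ([column, row] as shares, 0 to 1, of the picture: columns of its width, rows of its height: a listed point, or the origin of a listed thing).
The state is a dict: "time": time; "qpos": joint angles; "dq": joint speeds; "joint_efforts": joint torques, N m; "eef_pos": TCP position; "tcp_rot": TCP orientation; "contact_force": force on the tool from outside, world axes, zero at the start; "wrist_torque": the same for the moment, N m; "opening": opening from 0.0 (shut) to 1.0 (fully open); "finger_force": force on a finger pad.
Only numpy, scipy, OpenCV 4.12 (cv2) and the standard library are available. Lean on these libraries where they do the work, as an engineer would, in place of code of your own. Each camera call takes 0.05 s, during which the arm holds its last target. There are 200 camera calls.

## Working session

There is one attempt and no reset: what is moved stays moved. The work goes in short steps, Python scripts to look and compute and a shell command to move; the robot and the scene stay as the last step left them, time stands still between calls to the robot, and variables do not carry over. Pictures are saved under pics/ and viewed, at most 14 in all, crops included, and the job is handed in when it is done.

```bash
mkdir -p pics; cat > h.py <<'E'
import numpy as np, cv2
from scipy.spatial.transform import Rotation as R
from plant import get_state, viewer, ctrl
def cam(name):
    p=viewer.camera_params(name)
    f=210/np.tan(np.radians(p["fov_y"])/2)
    if "hand_eye" in p:
        s=get_state(); T=np.eye(4); T[:3,:3]=R.from_quat(s["tcp_rot"]).as_matrix(); T[:3,3]=s["eef_pos"]
        M=T@np.array(p["hand_eye"])
    else:
        M=np.eye(4); M[:3,3]=p["xyz"]; a=np.array(p["attitude"])
        M[:3,:3]=R.from_quat(a).as_matrix() if a.size==4 else a.reshape(3,3)
    return f,p["cx"],p["cy"],M
def ray(c,uv,z):
    f,cx,cy,M=c
    d=M[:3,:3]@np.array([(uv[0]-cx)/f,-(uv[1]-cy)/f,-1.]); o=M[:3,3]
    return o+d*(z-o[2])/d[2]
def proj(c,P):
    f,cx,cy,M=c
    q=M[:3,:3].T@(np.asarray(P)-M[:3,3]); return np.array([cx+f*q[0]/-q[2],cy-f*q[1]/-q[2]])
E
python3 - <<'E'
from h import *
for n in("scene","top","wrist"):
    print(n,viewer.camera_params(n))
    im=viewer.read_camera(n); cv2.imwrite(f"pics/{n}0.png",im)
c=cam("top")
for n in("plug1_center","block_center","block_teeth","tray_floor","tray","slot_a1","slot_a3","slot_a2"):
    for d in viewer.pinpoint("top",n)[:10]:
        uv=np.array(d["xy"])*[560,420]; z={"p":.033,"b":.039,"t":.0,"s":.039}[n[0]]
        print(n,round(d["confidence"],2),uv.round(1),ray(c,uv,z).round(4))
s=get_state();print(s)
E
```

```text
scene {'fov_y': 44.55401488958325, 'cx': 281.7661783699316, 'cy': 209.58972281863024, 'xyz': array([ 1.31326777, -0.8765898 ,  1.33006027]), 'attitude': array([0.33924331, 0.13591705, 0.32913939, 0.87069386])}
top {'fov_y': 54.25659075491073, 'cx': 275.1554132220405, 'cy': 210.837703047312, 'xyz': array([ 0.45533275, -0.01400181,  1.233741  ]), 'attitude': array([ 0.0136147 , -0.02642386, -0.70373902,  0.70983647])}
wrist {'fov_y': 65.36797859901378, 'cx': 270.7680525001305, 'cy': 214.60468522755875, 'hand_eye': array([[-6.47450670e-05,  9.64849975e-01,  2.62801298e-01,
         6.65008959e-02],
       [ 9.99999994e-01,  8.60859855e-05, -6.96914151e-05,
         5.94120096e-05],
       [-8.98652688e-05,  2.62801292e-01, -9.64849974e-01,
        -1.42270701e-01],
       [ 0.00000000e+00,  0.00000000e+00,  0.00000000e+00,
         1.00000000e+00]])}
plug1_center 0.6 [344.6 183.8] [ 0.6054 -0.2401  0.033 ]
block_center 0.96 [262.1 152.3] [0.6953 0.0045 0.039 ]
block_center 0.23 [257.8 143.4] [0.7217 0.0173 0.039 ]
block_teeth 0.78 [259.8 139.8] [0.7324 0.0116 0.039 ]
block_teeth 0.61 [4
[... 822 characters left out ...]
array([-1.48200177e+00,  2.86284033e-01,  1.57670004e+00,  4.90725400e-06,
        1.27857089e+00, -1.49977504e-01]), 'dq': array([-1.01139677e-04,  1.68999717e-05, -5.82862148e-04,  4.70661561e-04,
        6.43426123e-04,  5.42451434e-04]), 'joint_efforts': array([-5.02224866e-04, -4.05565882e+01, -2.92654788e+01, -1.25585207e-04,
        8.79354247e-04,  3.16146789e-06]), 'eef_pos': array([ 0.15968812, -0.65583223,  0.2313355 ]), 'tcp_rot': array([9.92882033e-01, 1.19101927e-01, 1.77205501e-06, 1.89099562e-05]), 'contact_force': array([-0.47400544,  0.05999912,  0.41958868]), 'wrist_torque': array([-0.00531362,  0.0569601 ,  0.01614367]), 'finger_force': 0.0, 'opening': 1.0006274313984562}
```

View pics/top0.png

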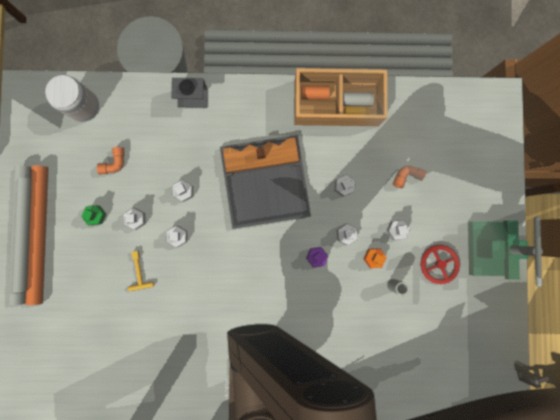

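View pics/scene0.png

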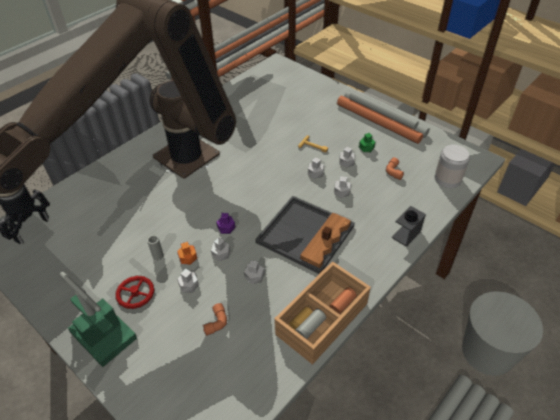

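Top view: grey plugs at pixels (182,190), (134,218), (177,237), (345,185), (347,234) and (399,230). The look-alikes are green (93,215), purple (317,257) and orange (376,258), plus the nipple at (398,286). The block with handle is at (261,153), with its notches towards the far rim. Next I move above the tray.

```bash
python3 -m handwheel '[[[0.0854,0.0298,-0.0234,0,0],[0.0854,0.0298,-0.0234,0,0],[0.0854,0.0298,-0.0234,0,0],[0.0854,0.0298,-0.0234,0,0],[0.0854,0.0298,-0.0234,0,0],[0.0854,0.0298,-0.0234,0,0],[0.0854,0.0298,-0.0234,0,0],[0.0854,0.0298,-0.0234,0,0],[0.0854,0.0298,-0.0234,0,0],[0.0854,0.0298,-0.0234,0,0],[0.0854,0.0298,-0.0234,0,0]]]' 40 >/dev/null
python3 -m handwheel '[[[0.0854,0.0298,-0.0234,0,0],[0.0854,0.0298,-0.0234,0,0],[0.0854,0.0298,-0.0234,0,0],[0.0854,0.0298,-0.0234,0,0],[0.0854,0.0298,-0.0234,0,0],[0.0854,0.0298,-0.0234,0,0],[0.0854,0.0298,-0.0234,0,0],[0.0854,0.0298,-0.0234,0,0],[0.0854,0.0298,-0.0234,0,0],[0.0854,0.0298,-0.0234,0,0],[0.0854,0.0298,-0.0234,0,0],[0.0854,0,0,0,0]]]'
python3 - <<'E'
from h import *
c=cam("wrist"); im=viewer.read_camera("wrist"); cv2.imwrite("pics/w1.png",im)
for n,z in(("block_center",.039),("block_teeth",.039),("tray",0),("slot_a1",.039),("slot_b1",.039),("slot_c1",.039)):
    for d in viewer.pinpoint("wrist",n)[:4]:
        uv=np.array(d["xy"])*[560,420]
        print(n,round(d["confidence"],2),uv.round(1),ray(c,uv,z).round(4))
E
```

```text
time: 2.47
eef_pos: [0.6775, 0.0048, 0.231]
tcp_rot: [0.993, 0.122, 0.001, -0.001]
contact_force: [0.4, 0.1, 0.1]
opening: 0.996
finger_force: 0.0
block_center 0.9 [266.  177.1] [0.6916 0.0137 0.039 ]
block_teeth 0.69 [271.7 142.8] [0.7264 0.0163 0.039 ]
slot_a1 0.87 [323.  228.9] [ 0.6522 -0.0588  0.039 ]
slot_a1 0.86 [211.2 219.5] [0.6335 0.0594 0.039 ]
slot_a1 0.76 [268.1 227.5] [ 0.6395 -0.0014  0.039 ]
slot_a1 0.26 [289.6 270.1] [ 0.5973 -0.0363  0.039 ]
slot_b1 0.78 [235.7 268.2] [0.585  0.0221 0.039 ]
slot_b1 0.61 [293.  271.1] [ 0.597  -0.0403  0.039 ]
slot_c1 0.65 [ 24.5 326.6] [0.4531 0.2456 0.039 ]
slot_c1 0.27 [ 38.  222.3] [0.5858 0.238  0.039 ]
```

View pics/w1.png

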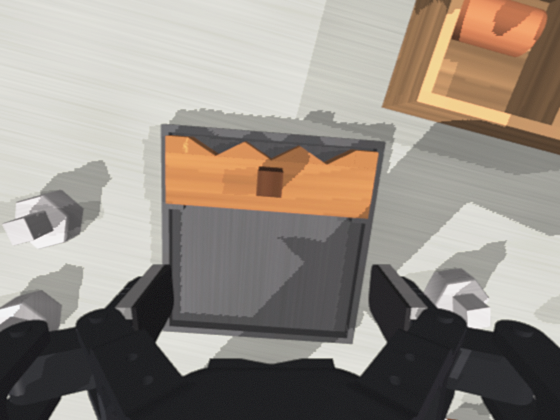

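```bash
cat >> h.py <<'E'
from scipy.optimize import minimize
from scipy.optimize import least_squares
def hexa(): a=np.radians(np.arange(6)*60); return np.c_[np.cos(a),np.sin(a)]*.056/3**.5
def sq(s): return np.array([[s,s],[-s,s],[-s,-s],[s,-s]])
PLUG=[(hexa(),0,.034),(sq(.012),.034,.066)]
t=.035; d=.0165; w=d*np.tan(np.radians(60))
bl=[[-t,-.108],[t,-.108]]
for y in(-.057,0,.057): bl+=[[t,y-w],[t-d,y],[t,y+w]]
bl+=[[t,.108],[-t,.108]]
BLOCK=[(np.array(bl),0,.03),(sq(.012),.03,.066)]
def render(c,model,x,y,yaw,z0):
    im=np.zeros((420,560),np.uint8); C,S=np.cos(yaw),np.sin(yaw); Rm=np.array([[C,S],[-S,C]])
    for poly,a,b in model:
        q=poly@Rm+[x,y]
        lo=np.array([proj(c,[*p,z0+a]) for p in q]); hi=np.array([proj(c,[*p,z0+b]) for p in q])
        fs=[lo,hi]+[np.array([lo[i-1],lo[i],hi[i],hi[i-1]]) for i in range(len(q))]
        for f in fs: cv2.fillPoly(im,[np.round(f*16).astype(np.int32)],255,cv2.LINE_AA,4)
    return im/255.
def fit(c,mask,model,x,y,yaws,z0,vis=None):
    m=mask.astype(float); best=None
    vis=np.ones_like(m) if vis is None else vis
    def cost(p):
        r=render(c,model,p[0]/1000,p[1]/1000,np.radians(p[2]),z0)
        return 1-(np.minimum(m,r)*vis).sum()/(np.maximum(m,r)*vis).sum()
    out=[]
    for yaw in yaws:
        p0=np.array([x*1000,y*1000,yaw])
        s=minimize(cost,p0,method="Nelder-Mead",options=dict(initial_simplex=[p0,p0+[8,0,0],p0+[0,8,0],p0+[0,0,8]],xatol=.05,fatol=1e-5))
        out.append((1-s.fun,*s.x))
    return sorted(out,reverse=True)
def tool():
    s=get_state(); X=R.from_quat(s["tcp_rot"]).as_matrix()
    return np.array(s["eef_pos"]),np.degrees(np.arctan2(X[1,0],X[0,0]))
def goto(x,y,z,psi):
    "spin first, then the shift in the tool axes as they stand after it"
    p,a=tool(); s=-((psi-a+180)%360-180); r=np.radians(psi); d=np.array([x,y,z])-p
    q1=np.degrees(np.arctan2(y,x)); q6=(q1+90-psi+180)%360-180
    print("spin %.1f | dx %.1f dy %.1f dz %.1f mm | q6 end %.0f | now"%(s,1e3*(d[0]*np.cos(r)+d[1]*np.sin(r)),1e3*(d[0]*np.sin(r)-d[1]*np.cos(r)),-1e3*d[2],q6),p.round(4),round(a,2))
E
python3 - <<'E'
from h import *
c=cam("wrist"); im=viewer.read_camera("wrist")
# tray from outer rim-top corners
px=np.array([[162,125],[385,143],[353,342],[163,331]]); P=np.array([[45.5,118.5],[45.5,-118.5],[-203,-118.5],[-203,118.5]])/1e3
def res(p,full=False):
    C,S=np.cos(p[2]),np.sin(p[2]); q=P@np.array([[C,S],[-S,C]])+p[:2]
    return (np.array([proj(c,[*a,.02]) for a in q])-px).ravel()
s=least_squares(res,[.69,.01,.13]); print("tray",s.x[:2].round(4),np.degrees(s.x[2]).round(2),s.fun.round(1))
hsv=cv2.cvtColor(im,cv2.COLOR_BGR2HSV)
m=((hsv[...,0]<25)&(hsv[...,1]>90)); n,l,st,_=cv2.connectedComponentsWithStats(m.astype(np.uint8)); k=l[190,220]; m1=cv2.morphologyEx((l==k).astype(np.uint8),cv2.MORPH_CLOSE,np.ones((3,3)))
print(st[k])
f=fit(c,m1>0,BLOCK,.692,.0137,[7],.006); print("block color",np.round(f,3))
o=viewer.outline_of("wrist","block_center")
if o: print("block net",np.round(fit(c,o[0]["mask"],BLOCK,.692,.0137,[7],.006),3),o[0]["confidence"])
r=render(c,BLOCK,f[0][1]/1e3,f[0][2]/1e3,np.radians(f[0][3]),.006)
ov=im.copy(); cs,_=cv2.findContours((r>.5).astype(np.uint8),0,2); cv2.drawContours(ov,cs,-1,(0,255,0),1)
cv2.imwrite("pics/b1.png",cv2.resize(ov[100:350,130:410],None,fx=2.4,fy=2.4,interpolation=cv2.INTER_CUBIC))
E
```

```text
tray [0.6874 0.001 ] 9.24 [-1.1 -0.6  1.  -1.  -0.2  1.9  0.3  0.5]
[  158   131   215    82 13171]
block color [[  0.967 691.226   9.679   9.156]]
block net [[  0.955 691.01   10.58    9.823]] 0.72
```

View pics/b1.png

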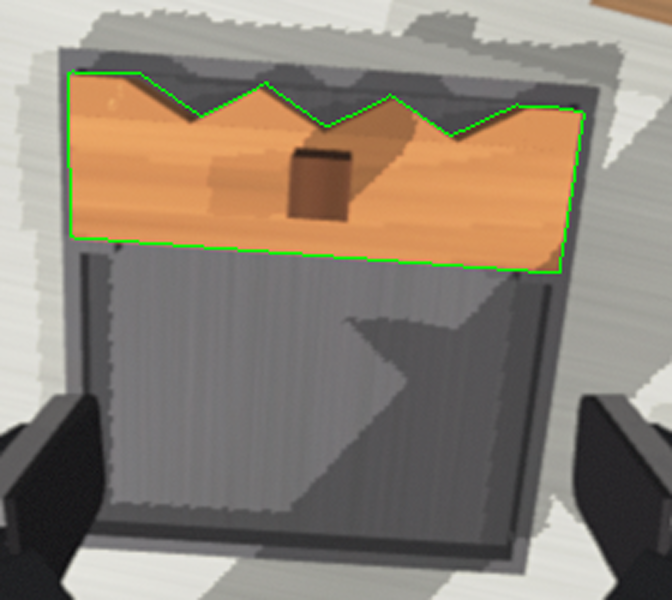

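```bash
python3 - <<'E'
from h import *
c=cam("wrist")
px=np.array([[155.8,120],[380,136.7],[348.8,339.2]]); P=np.array([[45.5,118.5],[45.5,-118.5],[-203,-118.5]])/1e3
def res(p):
    C,S=np.cos(p[2]),np.sin(p[2]); q=P@np.array([[C,S],[-S,C]])+p[:2]
    return (np.array([proj(c,[*a,.02]) for a in q])-px).ravel()
s=least_squares(res,[.69,.01,.13]); print("tray",s.x[:2].round(4),np.degrees(s.x[2]).round(2),s.fun.round(1))
print("handle top",ray(c,[263.3,179.2],.072).round(4))
goto(.691,.0097,.15,99.2)
E
```

```text
tray [0.6912 0.008 ] 9.47 [-1.1 -0.3  0.8 -0.2  0.3  0.9]
handle top [0.6908 0.0093 0.072 ]
spin -85.6 | dx 8.6 dy 18.0 dz 81.6 mm | q6 end -8 | now [ 0.6746 -0.0016  0.2316] 13.59
```

```bash
python3 -m handwheel '[[[0.0854,0,0,0,-7.13],[0.0854,0,0,0,-7.13],[0.0854,0,0,0,-7.13],[0.0854,0,0,0,-7.13],[0.0854,0,0,0,-7.13],[0.0854,0,0,0,-7.13],[0.0854,0,0,0,-7.13],[0.0854,0,0,0,-7.13],[0.0854,0,0,0,-7.13],[0.0854,0,0,0,-7.13],[0.0854,0,0,0,-7.13],[0.0854,0,0,0,-7.13]]]' 20 >/dev/null
python3 -m handwheel '[[[0.06,0.0043,0.009,0.03,0],[0.06,0.0043,0.009,0.03,0],[0.06,0,0,0.035,0],[0.06,0,0,0.02,0],[0.06,0,0,0,0],[0.06,0,0,0,0]]]'
python3 -c "
from h import *
goto(.691,.0097,.046,99.2)"
```

```text
time: 4.42
eef_pos: [0.6903, 0.0104, 0.1151]
tcp_rot: [0.648, 0.762, -0.001, -0.001]
contact_force: [0.5, 0.3, -0.2]
opening: 0.702
finger_force: 0.0
spin -0.0 | dx -0.8 dy 0.6 dz 69.1 mm | q6 end -8 | now [0.6903 0.0104 0.1151] 99.19
```

```bash
python3 -m handwheel '[[[0.06,0,0,0.03,0],[0.06,0,0,0.03,0],[0.06,0,0,0.009,0],[0.0,0,0,0,0],[0.0,0,0,0,0],[0.0,0,0,0,0],[0.0,0,0,0,0],[0.0,0,0,0,0],[0.0,0,0,0,0],[0.0,0,0,0,0]]]' 20
python3 -m handwheel '[[[0.05,0,0,0,0],[0.05,0,0,0,0],[0.05,0,0,0,0],[0.05,0,0,0,0],[0.05,0,0,-0.02,0],[0.05,0,0,-0.02,0],[0.05,0,0,0,0]]]' 20
python3 -c "
from h import *
goto(.691,.0097,.046,9.2)"
```

```text
time: 5.25
eef_pos: [0.6923, 0.0104, 0.0506]
tcp_rot: [0.648, 0.762, 0.0, 0.001]
contact_force: [-4.5, -1.1, 6.5]
opening: 0.274
finger_force: 29.1
time: 5.83
eef_pos: [0.6943, 0.0106, 0.092]
tcp_rot: [0.648, 0.762, 0.002, 0.003]
contact_force: [1.4, -0.4, 1.4]
opening: 0.585
finger_force: 0.0
spin 90.0 | dx -3.4 dy 0.4 dz 46.0 mm | q6 end 82 | now [0.6943 0.0106 0.092 ] 99.25
```

```bash
python3 -m handwheel '[[[0.06,0,0,0,7.1],[0.06,0,0,0,7.1],[0.06,0,0,0,7.1],[0.06,0,0,0,7.1],[0.06,0,0,0,7.1],[0.06,0,0,0,7.1],[0.06,0,0,0,7.1],[0.06,0,0,0,7.1],[0.06,0,0,0,7.1],[0.06,0,0,0,7.1],[0.06,0,0,0,7.1],[0.06,0,0,0,7.1]]]' >/dev/null
python3 -m handwheel '[[[0.06,0,0,0,4.8],[0.06,0,0,0,0],[0.06,0,0,0,0],[0.06,0,0,0,0]]]'
python3 -c "
from h import *
goto(.692,.0104,.048,9.2)"
```

```text
time: 7.17
eef_pos: [0.6911, 0.0109, 0.0868]
tcp_rot: [0.997, 0.082, -0.0, -0.0]
contact_force: [0.1, 0.1, 0.9]
opening: 0.698
finger_force: 0.0
spin 0.2 | dx 0.8 dy 0.6 dz 38.8 mm | q6 end 82 | now [0.6911 0.0109 0.0868] 9.35
```

```bash
python3 -m handwheel '[[[0.06,0.001,0,0.019,0],[0.06,0,0,0.019,0],[0.0,0,0,0,0],[0.0,0,0,0,0],[0.0,0,0,0,0],[0.0,0,0,0,0],[0.0,0,0,0,0],[0.0,0,0,0,0],[0.0,0,0,0,0],[0.0,0,0,0,0]]]' 60
python3 -m handwheel '[[[0.0,0,0,-0.01,0],[0.0,0,0,-0.02,0],[0.0,0,0,-0.03,0],[0.0,0,0,-0.03,0],[0.0,0,0,-0.02,0],[0.0,0,0,0,0],[0.0,0,0,0,0],[0.0,0,0,0,0]]]'
```

```text
time: 8.0
eef_pos: [0.6929, 0.0109, 0.0502]
tcp_rot: [0.997, 0.081, 0.001, 0.0]
contact_force: [1.3, -1.6, 0.2]
opening: 0.265
finger_force: 62.7
time: 8.67
eef_pos: [0.6904, 0.0113, 0.1564]
tcp_rot: [0.997, 0.081, -0.003, -0.001]
contact_force: [-0.4, -0.0, -6.8]
opening: 0.26
finger_force: 62.1
```

```bash
python3 -m handwheel '[[[0,0,0,0,-7.15],[0,0,0,0,-7.15],[0,0,0,0,-7.15],[0,0,0,0,-7.15],[0,0,0,0,-7.15],[0,0,0,0,-7.15],[0,0,0,0,-7.15],[0,0,0,0,-7.15],[0,0,0,0,-7.15],[0,0,0,0,-7.15],[0,0,0,0,-7.15],[0,0,0,0,-7.15]]]' >/dev/null
python3 -m handwheel '[[[0,0,0,0,-7.15],[0,0,0,0,-7.15],[0,0,0,0,-7.15],[0,0,0,0,-7.15],[0,0,0,0,-7.15],[0,0,0,0,-7.15],[0,0,0,0,-7.15],[0,0,0,0,-7.15],[0,0,0,0,-7.15],[0,0,0,0,-7.15],[0,0,0,0,-7.15],[0,0,0,0,-7.15]]]' >/dev/null
python3 -m handwheel '[[[0,0,0,0,-4.2],[0,0,0,0,-4.2],[0,0,0,0,0],[0,0,0,0,0],[0,0,0,0,0]]]'
python3 - <<'E'
from h import *
c=cam("wrist"); im=viewer.read_camera("wrist"); cv2.imwrite("pics/w2.png",im)
goto(.6915,.010,.052,189.2)
E
```

```text
time: 11.08
eef_pos: [0.6912, 0.0111, 0.1571]
tcp_rot: [-0.08, 0.997, 0.0, -0.002]
contact_force: [-0.0, -0.4, -6.3]
opening: 0.265
finger_force: 62.1
spin -0.0 | dx 0.2 dy -1.1 dz 105.7 mm | q6 end -98 | now [0.6915 0.0111 0.1577] -170.83
```

View pics/w2.png

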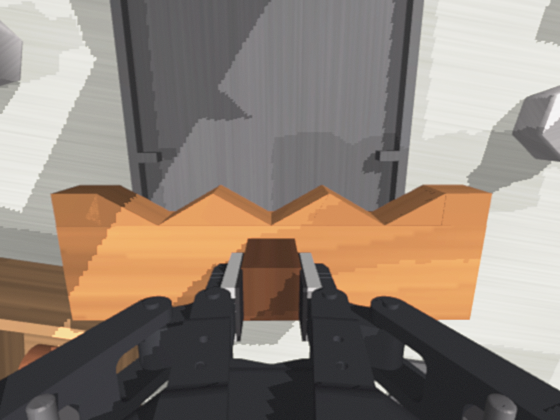

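```bash
python3 -m handwheel '[[[0,0,-0.0015,0.03,0],[0,0,0,0.03,0],[0,0,0,0.02,0],[0,0,0,0.012,0],[0,0,0,0,0],[0,0,0,0.005,0],[0,0,0,0.005,0],[0,0,0,0,0],[0,0,0,0,0]]]'
python3 -m handwheel '[[[0,0,0,0.002,0],[0,0,0,0.002,0],[0,0,0,0,0],[0,0,0,0,0]]]'
```

```text
time: 11.88
eef_pos: [0.6945, 0.0092, 0.0599]
tcp_rot: [-0.08, 0.997, -0.001, 0.003]
contact_force: [0.5, -0.4, -2.5]
opening: 0.268
finger_force: 62.6
time: 12.22
eef_pos: [0.6945, 0.0092, 0.0598]
tcp_rot: [-0.081, 0.997, -0.001, 0.002]
contact_force: [-8.4, -0.3, 13.1]
opening: 0.267
finger_force: 64.6
```

```bash
python3 -m handwheel '[[[0,0,0,-0.006,0],[0,0,0,-0.006,0],[0,0,0,0,0],[0,0,0,0,0],[0,0,0,0,0],[0,0,0,0,0]]]'
python3 - <<'E'
from h import *
c=cam("wrist"); im=viewer.read_camera("wrist"); cv2.imwrite("pics/w3.png",im)
p,a=tool();print(p,a,R.from_quat(get_state()["tcp_rot"]).as_matrix()[:,2])
E
```

```text
time: 12.72
eef_pos: [0.6918, 0.0096, 0.0641]
tcp_rot: [-0.081, 0.997, 0.0, -0.001]
contact_force: [0.0, -0.4, -7.0]
opening: 0.266
finger_force: 62.1
[0.6918824  0.00960499 0.06413225] -170.7561422917428 [-1.83316068e-03  2.38000967e-04 -9.99998291e-01]
```

View pics/w3.png

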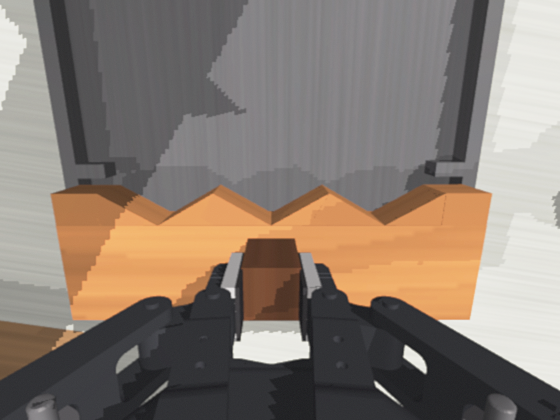

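```bash
python3 - <<'E'
from h import *
c=cam("wrist"); p,a=tool()
for n,uv,z in(("lugL",(115,177),.02),("lugR",(427,176),.02),("lugLout",(78,164),.02),("lugRout",(466,161),.02),("toothL",(158,224),p[2]-.0502+.036),("toothR",(385,224),p[2]-.0502+.036),("notchR",(271,224),p[2]-.0502+.036),("endL",(52,193),p[2]-.0502+.036),("endR",(491,193),p[2]-.0502+.036)):
    w=ray(c,uv,z); d=(w-p)[:2]; r=np.radians(9.2); q=[d[0]*np.cos(r)+d[1]*np.sin(r),-d[0]*np.sin(r)+d[1]*np.cos(r)]
    print(n,np.round(np.array(q)*1e3,1))
im=cv2.imread("pics/w3.png"); cv2.imwrite("pics/w3c.png",np.hstack([cv2.resize(im[130:210,30:160],None,fx=3,fy=3),cv2.resize(im[130:210,400:530],None,fx=3,fy=3)]))
E
```

```text
lugL [-37.8 -89.2]
lugR [-38.5  89.3]
lugLout [ -45.2 -109.3]
lugRout [-47.  110.3]
toothL [-18.8 -56.4]
toothR [-18.8  57. ]
notchR [-18.8   0. ]
endL [ -34.5 -106.6]
endR [-34.6 107.2]
```

View pics/w3c.png

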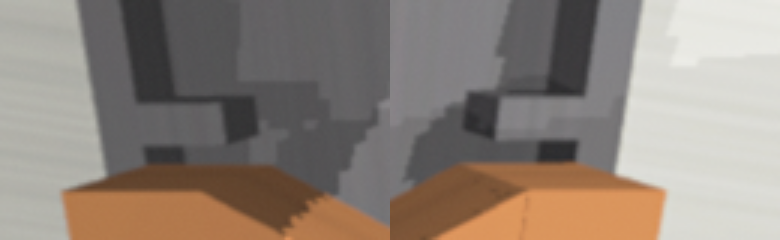

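```bash
python3 -m handwheel '[[[0,0,0,0.001,0],[0,0,0,0.001,0],[0,0,0,0.001,0],[0,0,0,0,0],[0,0,0,0.001,0],[0,0,0,0.001,0],[0,0,0,0.001,0],[0,0,0,0.001,0],[0,0,0,0,0]]]'
```

```text
time: 13.52
eef_pos: [0.6923, 0.0095, 0.0579]
tcp_rot: [-0.081, 0.997, 0.0, -0.0]
contact_force: [0.2, -0.8, -5.6]
opening: 0.272
finger_force: 62.1
```

Now it is going in: z is 0.0579, past the ledge, with no resistance.

```bash
python3 -m handwheel '[[[0,0,0,0.001,0],[0,0,0,0.001,0],[0,0,0,0.001,0],[0,0,0,0.001,0],[0,0,0,0.001,0],[0,0,0,0.001,0],[0,0,0,0.001,0],[0,0,0,0.001,0],[0,0,0,0,0],[0,0,0,0,0]]]'
```

```text
time: 14.35
eef_pos: [0.6926, 0.0095, 0.0503]
tcp_rot: [-0.081, 0.997, 0.0, 0.0]
contact_force: [0.4, -0.3, -6.2]
opening: 0.267
finger_force: 62.1
```

```bash
python3 -m handwheel '[[[0,0,0,0.001,0],[0,0,0,0.0007,0],[0,0,0,0,0],[0,0,0,0,0]]]'
python3 -m handwheel '[[[0.05,0,0,0,0],[0.05,0,0,0,0],[0.05,0,0,0,0],[0.05,0,0,0,0],[0.05,0,0,-0.02,0],[0.05,0,0,-0.03,0],[0.05,0,0,-0.03,0],[0.05,0,0,-0.03,0],[0.05,0,0,-0.03,0],[0.05,0,0,0,0],[0.05,0,0,0,0],[0.05,0,0,0,0]]]'
python3 - <<'E'
from h import *
c=cam("wrist"); im=viewer.read_camera("wrist"); cv2.imwrite("pics/w4.png",im)
hsv=cv2.cvtColor(im,cv2.COLOR_BGR2HSV)
m=((hsv[...,0]<25)&(hsv[...,1]>90)); n,l,st,_=cv2.connectedComponentsWithStats(m.astype(np.uint8)); k=np.argmax(st[1:,4])+1; m1=cv2.morphologyEx((l==k).astype(np.uint8),cv2.MORPH_CLOSE,np.ones((3,3)))
p,a=tool(); print(p,a,st[k])
v=np.ones((420,560));v[250:]=0
print(np.round(fit(c,m1>0,BLOCK,.6926,.0095,[189.3],.006,v),3))
E
```

```text
time: 14.68
eef_pos: [0.6927, 0.0095, 0.0501]
tcp_rot: [-0.081, 0.997, -0.0, -0.0]
contact_force: [-5.4, -0.1, 4.0]
opening: 0.265
finger_force: 63.3
time: 15.68
eef_pos: [0.6923, 0.0095, 0.1879]
tcp_rot: [-0.081, 0.997, 0.0, -0.0]
contact_force: [-0.1, -0.3, -0.4]
opening: 0.583
finger_force: 0.0
[0.69164112 0.00959986 0.1866358 ] -170.76232945514445 [  150   161   242    78 16610]
[[  0.966 693.839   9.884 189.496]]
```

View pics/w4.png

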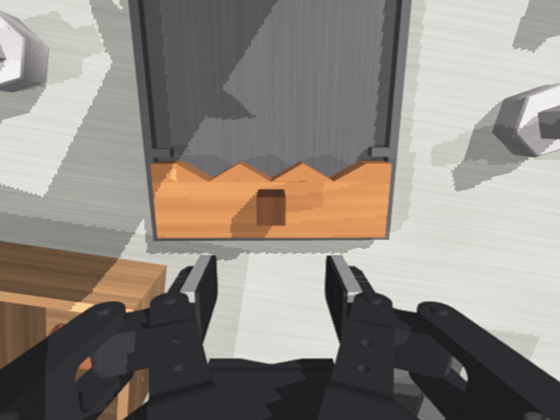

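The block is home, with its notches facing the packing floor and its handle at (271,207) in the wrist view. Next I locate the plugs from the top view.

```bash
python3 - <<'E'
from h import *
im=viewer.read_camera("top"); c=cam("top")
ds=viewer.outline_of("top","plug1_center"); print(len(ds))
hsv=cv2.cvtColor(im,cv2.COLOR_BGR2HSV)
for d in ds:
    m=d["mask"]; u=np.argwhere(m)[:,::-1].mean(0); print(round(d["confidence"],2),u.round(0),m.sum(),"sat",int(hsv[m][:,1].mean()))
for n,uv in dict(L1=(182,190),L2=(134,218),L3=(177,237),R1=(345,185),R2=(347,234),R3=(399,230)).items():
    w=ray(c,uv,.04); print(n,w.round(3), "slope")
B=np.array([.6925,.0095]); r=np.radians(9.3); M=np.array([[np.cos(r),-np.sin(r)],[np.sin(r),np.cos(r)]])
for n,s in dict(a1=(-51.2,-57),a2=(-51.2,0),a3=(-51.2,57),b1=(-100,-28.5),b2=(-100,28.5),c1=(-148.8,0)).items(): print(n,(B+M@(np.array(s)/1e3)).round(4))
w=ray(c,(345,185),.04); goto(w[0],w[1]+.03,.187,99.3)
E
```

```text
1
0.53 [289. 191.] 2112 sat 6
L1 [0.581 0.237 0.04 ] slope
L2 [0.499 0.373 0.04 ] slope
L3 [0.445 0.248 0.04 ] slope
R1 [ 0.601 -0.24   0.04 ] slope
R2 [ 0.457 -0.246  0.04 ] slope
R3 [ 0.47  -0.398  0.04 ] slope
a1 [ 0.6512 -0.055 ]
a2 [0.642  0.0012]
a3 [0.6328 0.0575]
b1 [ 0.5984 -0.0348]
b2 [0.5892 0.0215]
c1 [ 0.5457 -0.0145]
spin 89.9 | dx -202.0 dy -124.7 dz -1.1 mm | q6 end -29 | now [0.6914 0.0096 0.1859] -170.76
```

```bash
python3 -m handwheel '[[[0.06,0,0,0,7.15],[0.06,0,0,0,7.15],[0.06,0,0,0,7.15],[0.06,0,0,0,7.15],[0.06,0,0,0,7.15],[0.06,0,0,0,7.15],[0.06,0,0,0,7.15],[0.06,0,0,0,7.15],[0.06,0,0,0,7.15],[0.06,0,0,0,7.15],[0.06,0,0,0,7.15],[0.06,0,0,0,7.15]]]' >/dev/null
python3 -m handwheel '[[[0.06,0,0,0,4],[0.06,-0.0337,-0.0208,0,0],[0.06,-0.0337,-0.0208,0,0],[0.06,-0.0337,-0.0208,0,0],[0.06,-0.0337,-0.0208,0,0],[0.06,-0.0337,-0.0208,0,0],[0.06,-0.0337,-0.0208,0,0],[0.06,0,0,0,0],[0.06,0,0,0,0],[0.06,0,0,0,0]]]'
cat >> h.py <<'E'
def findplug(x,y,tag,z0=0.,show=False):
    c=cam("wrist"); im=viewer.read_camera("wrist"); hsv=cv2.cvtColor(im,cv2.COLOR_BGR2HSV)
    e=proj(c,[x,y,z0+.03]); ov=im.copy(); best=None
    for d in viewer.outline_of("wrist","plug1_center"):
        m=d["mask"]; u=np.argwhere(m)[:,::-1].mean(0)
        print("net",round(d["confidence"],2),u.round(0),m.sum(),"sat",int(hsv[m][:,1].mean()))
        k=np.linalg.norm(u-e)
        if hsv[m][:,1].mean()<70 and (best is None or k<best[0]): best=(k,m,u)
    if best is None: cv2.imwrite(f"pics/{tag}.png",im); return
    k,m,u=best; w=ray(c,u,z0+.03); f=fit(c,m,PLUG,w[0],w[1],[0,30,60,90,120,150],z0)
    for q in f[:4]: print(np.round(q,2))
    q=f[0]; print("yaw mod60 rel tray (9.3): %.1f"%((q[3]-9.3+30)%60-30))
    r=render(c,PLUG,q[1]/1e3,q[2]/1e3,np.radians(q[3]),z0)
    for mm,col in((m.astype(np.uint8),(0,0,255)),((r>.5).astype(np.uint8),(0,255,0))):
        cs,_=cv2.findContours(mm,0,2); cv2.drawContours(ov,cs,-1,col,1)
    # head top outline
    C,S=np.cos(np.radians(q[3])),np.sin(np.radians(q[3])); h=sq(.012)@np.array([[C,S],[-S,C]])+[q[1]/1e3,q[2]/1e3]
    cv2.polylines(ov,[np.round([proj(c,[*a,z0+.066]) for a in h]).astype(np.int32)],True,(255,0,0),1)
    a,b=np.clip(u.astype(int)-70,0,[420,280]); cv2.imwrite(f"pics/{tag}.png",cv2.resize(ov[b:b+140,a:a+140],None,fx=4,fy=4,interpolation=cv2.INTER_CUBIC))
    return q
E
python3 - <<'E'
from h import *
findplug(.601,-.24,"p1")
E
```

```text
time: 17.67
eef_pos: [0.6022, -0.2101, 0.1873]
tcp_rot: [0.647, 0.763, 0.0, -0.001]
contact_force: [0.0, 1.0, 0.6]
opening: 0.702
finger_force: 0.0
net 0.9 [267. 228.] 3111 sat 4
net 0.64 [286.  55.] 22725 sat 6
[   0.91  603.85 -241.76  172.81]
[   0.91  603.96 -241.54   58.26]
[   0.91  603.45 -241.22   -3.88]
[   0.91  603.85 -241.51   52.57]
yaw mod60 rel tray (9.3): -16.5
```

View pics/p1.png

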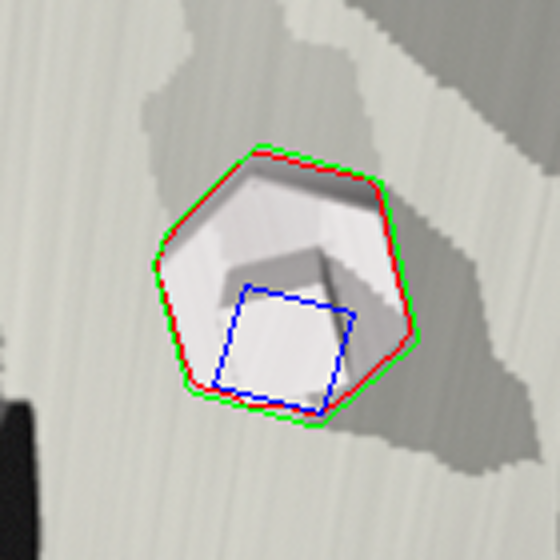

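```bash
cat >> h.py <<'E'
def refine(x,y,yaw,tag,z0=0.,im=None,c=None):
    "x,y mm, yaw deg; choose the head's turn and refine by edges"
    c=c or cam("wrist"); im=viewer.read_camera("wrist") if im is None else im
    g=cv2.GaussianBlur(im,(0,0),.8).astype(np.float32)
    G=np.sqrt(sum(cv2.Sobel(g,cv2.CV_32F,*k)**2 for k in((1,0),(0,1))).sum(2)); G=cv2.GaussianBlur(np.minimum(G,150),(0,0),1.)
    t=np.linspace(.05,.95,15)[:,None]
    def edges(poly,z,p):
        C,S=np.cos(np.radians(p[2])),np.sin(np.radians(p[2])); q=poly@np.array([[C,S],[-S,C]])+np.array(p[:2])/1e3
        u=np.array([proj(c,[*a,z]) for a in q]); return np.vstack([u[i-1]*(1-t)+u[i]*t for i in range(len(u))]),u
    def sc(p,full=True):
        v=0
        for poly,z,k in((sq(.012),.066,1.),(hexa(),.034,.7),(hexa(),.0,.4)):
            e,_=edges(poly,z0+z,p); v+=k*cv2.remap(G,e[:,0].astype(np.float32).reshape(1,-1),e[:,1].astype(np.float32).reshape(1,-1),1).mean()
        return -v
    out=[]
    for k in(0,60,120):
        for dy in(-4,0,4):
            p0=np.array([x,y,yaw+k+dy]); s=minimize(sc,p0,method="Nelder-Mead",options=dict(initial_simplex=[p0,p0+[3,0,0],p0+[0,3,0],p0+[0,0,3]],xatol=.05))
            out.append((-s.fun,*s.x))
    out.sort(reverse=True)
    b={}
    for o in out:
        key=round((o[3]-yaw)/60)%3
        if key not in b: b[key]=o; print("head option",key*60,np.round(o,1))
    o=out[0]; ov=cv2.resize(im,None,fx=4,fy=4,interpolation=cv2.INTER_CUBIC)
    for poly,z in((sq(.012),.066),(hexa(),.034),(hexa(),0)):
        cv2.polylines(ov,[np.round(edges(poly,z0+z,o[1:])[1]*4+1.5).astype(np.int32)],True,(0,255,0),1)
    u=(proj(c,[o[1]/1e3,o[2]/1e3,z0+.03])*4).astype(int); a=np.clip(u-260,0,[2240-520,1680-520]); cv2.imwrite(f"pics/{tag}e.png",ov[a[1]:a[1]+520,a[0]:a[0]+520])
    return o
E
python3 - <<'E'
from h import *
o=refine(603.8,-241.6,172.8,"p1")
for k in range(-2,3): goto(o[1]/1e3,o[2]/1e3,.042,o[3]+90*k)
E
```

```text
head option 120 [ 204.3  603.2 -241.3  290.3]
head option 0 [ 189.1  603.3 -241.   200.7]
spin -10.8 | dx -30.4 dy -11.0 dz 146.0 mm | q6 end -42 | now [ 0.6029 -0.2089  0.188 ] 99.56
spin -100.8 | dx 11.0 dy -30.4 dz 146.0 mm | q6 end -132 | now [ 0.6029 -0.2089  0.188 ] 99.56
spin 169.2 | dx 30.4 dy 11.0 dz 146.0 mm | q6 end 138 | now [ 0.6029 -0.2089  0.188 ] 99.56
spin 79.2 | dx -11.0 dy 30.4 dz 146.0 mm | q6 end 48 | now [ 0.6029 -0.2089  0.188 ] 99.56
spin -10.8 | dx -30.4 dy -11.0 dz 146.0 mm | q6 end -42 | now [ 0.6029 -0.2089  0.188 ] 99.56
```

View pics/p1e.png

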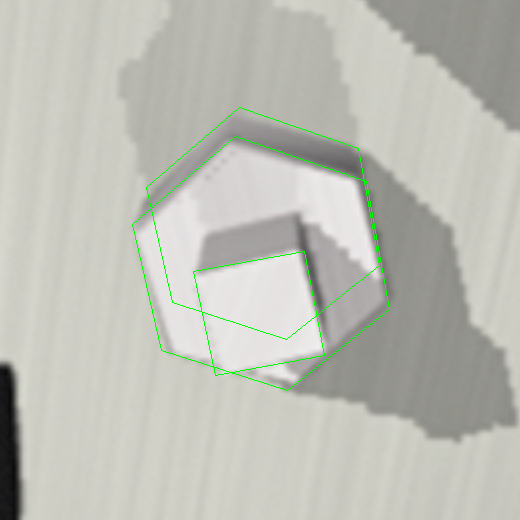

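```bash
python3 -m handwheel '[[[0.06,0,0,0,-5.4],[0.06,0,0,0,-5.4],[0.06,-0.0154,-0.0055,0.02,0],[0.06,-0.015,-0.0055,0.03,0],[0.06,0,0,0.03,0],[0.06,0,0,0.03,0],[0.06,0,0,0.02,0],[0.06,0,0,0.01,0],[0.06,0,0,0.005,0],[0.06,0,0,0,0],[0.06,0,0,0,0]]]' 60
python3 -m handwheel '[[[0,0,0,0,0],[0,0,0,0,0],[0,0,0,0,0],[0,0,0,0,0],[0,0,0,0,0],[0,0,0,0,0],[0,0,0,0,0]]]'
python3 -m handwheel '[[[0,0,0,-0.02,0],[0,0,0,-0.03,0],[0,0,0,-0.03,0],[0,0,0,0,0],[0,0,0,0,0],[0,0,0,0,0]]]'
python3 -c "
from h import *
goto(.6502,-.0552,.06,129.3)"
```

```text
time: 18.73
eef_pos: [0.604, -0.2428, 0.045]
tcp_rot: [0.571, 0.821, 0.0, 0.001]
contact_force: [0.4, 0.2, -0.5]
opening: 0.703
finger_force: 0.0
time: 19.32
eef_pos: [0.604, -0.2434, 0.0455]
tcp_rot: [0.572, 0.82, 0.0, 0.002]
contact_force: [-0.0, 0.1, 5.7]
opening: 0.273
finger_force: 58.5
time: 19.82
eef_pos: [0.6012, -0.2419, 0.1211]
tcp_rot: [0.572, 0.82, -0.0, -0.002]
contact_force: [-0.5, 0.4, -4.9]
opening: 0.272
finger_force: 59.1
spin -19.1 | dx 113.5 dy 156.2 dz 61.1 mm | q6 end -44 | now [ 0.6012 -0.2419  0.1211] 110.24
```

```bash
cat >> h.py <<'E'
def held(yaw,tag="held"):
    p,a=tool(); o=refine(p[0]*1e3,p[1]*1e3,yaw,tag,z0=p[2]-.0455)
    r=np.radians(a); d=np.array(o[1:3])-p[:2]*1e3
    print("plug centre from TCP in tool axes: x %.1f y %.1f  yaw %.1f"%(d[0]*np.cos(r)+d[1]*np.sin(r),d[0]*np.sin(r)-d[1]*np.cos(r),o[3]),"z0 %.3f"%(p[2]-.0455))
E
python3 - <<'E'
from h import *
held(110.3)
goto(.6502,-.0552,.06,129.3)
E
```

```text
head option 0 [ 218.8  600.8 -240.3  112.7]
head option 60 [ 174.6  600.6 -240.9  172.6]
head option 120 [ 170.7  601.2 -240.7  235. ]
plug centre from TCP in tool axes: x 1.7 y 0.2  yaw 112.7 z0 0.076
spin -19.1 | dx 113.0 dy 156.3 dz 60.2 mm | q6 end -44 | now [ 0.6008 -0.2417  0.1202] 110.24
```

View pics/helde.png

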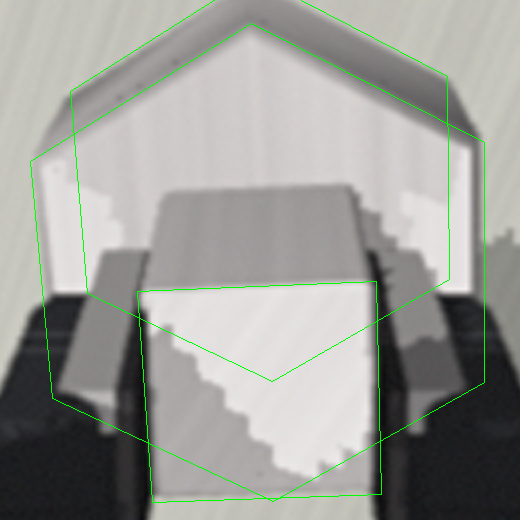

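```bash
python3 -m handwheel '[[[0,0,0,0,-6.4],[0,0,0,0,-6.4],[0,0,0,0,-6.3],[0,0.0185,0.026,0,0],[0,0.0185,0.026,0,0],[0,0.0185,0.026,0,0],[0,0.0185,0.026,0,0],[0,0.0185,0.026,0,0],[0,0.0185,0.0263,0,0],[0,0,0,0.03,0],[0,0,0,0.02,0],[0,0,0,0,0]]]' >/dev/null
python3 -m handwheel '[[[0,0,0,0,0],[0,0,0,0,0],[0,0,0,0,0]]]'
python3 -c "
from h import *
goto(.6515,-.0567,.0515,129.3)"
```

```text
time: 21.12
eef_pos: [0.6519, -0.0574, 0.0739]
tcp_rot: [0.428, 0.904, -0.001, -0.003]
contact_force: [-5.8, 1.1, 9.2]
opening: 0.267
finger_force: 74.5
spin 0.1 | dx 0.8 dy 0.2 dz 22.4 mm | q6 end -44 | now [ 0.6519 -0.0574  0.0739] 129.38
```

```bash
python3 -m handwheel '[[[0,0,0,-0.02,0],[0,0,0,-0.02,0],[0,0,0,-0.01,0],[0,0,0,0,0],[0,0,0,0,0],[0,0,0,0,0]]]'
python3 - <<'E'
from h import *
held(129.3,"held2")
E
```

```text
time: 21.62
eef_pos: [0.6519, -0.0575, 0.1211]
tcp_rot: [0.428, 0.904, -0.0, -0.002]
contact_force: [-0.1, -0.3, -4.3]
opening: 0.268
finger_force: 71.4
head option 0 [226.3 651.9 -55.6 127.9]
head option 120 [179.7 652.7 -55.1 250.4]
head option 60 [176.7 652.8 -55.2 190.2]
plug centre from TCP in tool axes: x 1.5 y 1.2  yaw 127.9 z0 0.076
```

View pics/held2e.png

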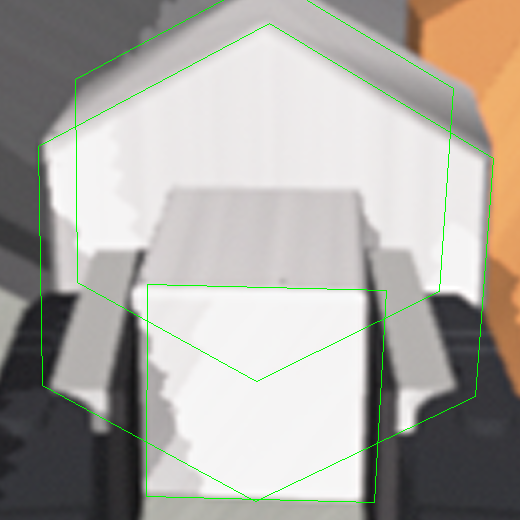

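```bash
python3 -m handwheel '[[[0,0.0024,-0.0023,0.015,0],[0,0,0,0.015,0],[0,0,0,0.01,0],[0,0,0,0.005,0],[0,0,0,0.005,0],[0,0,0,0.004,0],[0,0,0,0.003,0],[0,0,0,0.002,0],[0,0,0,0.002,0],[0,0,0,0.002,0],[0,0,0,0,0],[0,0,0,0,0]]]'
```

```text
time: 22.67
eef_pos: [0.6501, -0.0574, 0.0607]
tcp_rot: [0.428, 0.904, 0.0, 0.0]
contact_force: [-1.0, -0.1, -3.8]
opening: 0.267
finger_force: 71.2
```

```bash
python3 -m handwheel '[[[0,0,0,0.002,0],[0,0,0,0.002,0],[0,0,0,0.0015,0],[0,0,0,0.0015,0],[0,0,0,0.0015,0],[0,0,0,0.001,0],[0,0,0,0,0],[0,0,0,0,0]]]'
python3 -c "
from h import *
goto(.6515,-.0567,.0515,129.3)"
```

```text
time: 23.33
eef_pos: [0.6502, -0.0574, 0.0519]
tcp_rot: [0.428, 0.904, 0.0, 0.0]
contact_force: [-2.2, 1.2, 1.7]
opening: 0.271
finger_force: 70.5
spin 0.1 | dx -0.3 dy 1.4 dz 0.4 mm | q6 end -44 | now [ 0.6502 -0.0574  0.0519] 129.35
```

```bash
python3 -m handwheel '[[[0,-0.0007,0.0013,0,0],[0,-0.0008,0.0013,0,0],[0,0,0,0,0],[0,0,0,0,0]]]'
```

```text
time: 23.67
eef_pos: [0.6519, -0.057, 0.0518]
tcp_rot: [0.428, 0.904, -0.001, -0.002]
contact_force: [-5.6, 0.0, 5.2]
opening: 0.263
finger_force: 63.3
```

```bash
python3 -m handwheel '[[[0.042,0,0,0,0],[0.042,0,0,0,0],[0.042,0,0,0,0],[0.042,0,0,-0.01,0],[0.042,0,0,-0.02,0],[0.05,0,0,-0.03,0],[0.06,-0.01,0,-0.03,0],[0.06,-0.02,0,-0.03,0],[0.06,0,0,-0.02,0],[0.06,0,0,0,0],[0.06,0,0,0,0],[0.06,0,0,0,0]]]'
python3 - <<'E'
from h import *
B=np.array([.6925,.0095]); r=np.radians(9.3)
o=refine(651,-55.5,129.3,"a1",z0=.006)
d=np.array(o[1:3])/1e3-B; print("in tray frame",np.round([1e3*(d[0]*np.cos(r)+d[1]*np.sin(r)),1e3*(-d[0]*np.sin(r)+d[1]*np.cos(r))],1))
goto(.457,-.246+.03,.187,99.3)
E
```

```text
time: 24.67
eef_pos: [0.6713, -0.0797, 0.1901]
tcp_rot: [0.428, 0.904, -0.0, -0.001]
contact_force: [-0.1, 0.8, -1.6]
opening: 0.702
finger_force: 0.0
head option 0 [240.1 651.  -53.6 129.4]
head option 120 [213.8 651.5 -53.4 247.1]
head option 60 [208.4 651.3 -53.5 191.6]
in tray frame [-51.1 -55.5]
spin 30.1 | dx -100.1 dy -233.0 dz 2.1 mm | q6 end -35 | now [ 0.6708 -0.0796  0.1891] 129.36
```

```bash
python3 -m handwheel '[[[0.06,0,0,0,7.1],[0.06,0,0,0,7.1],[0.06,0,0,0,7.1],[0.06,0,0,0,7.1],[0.06,0,0,0,1.7],[0.06,-0.0143,-0.0333,0,0],[0.06,-0.0143,-0.0333,0,0],[0.06,-0.0143,-0.0333,0,0],[0.06,-0.0143,-0.0333,0,0],[0.06,-0.0143,-0.0333,0,0],[0.06,-0.0143,-0.0333,0,0],[0.06,-0.0143,-0.0333,0,0]]]' >/dev/null
python3 -m handwheel '[[[0.06,0,0,0,0],[0.06,0,0,0,0],[0.06,0,0,0,0],[0.06,0,0,0,0]]]'
cat >> h.py <<'E'
def pick(x,y,tag):
    f=findplug(x,y,tag)
    if f is None: return
    o=refine(f[1],f[2],f[3],tag)
    print("PICK",np.round(o[1:],1),"iou",round(f[0],2))
    p,a=tool()
    for k in range(-2,2):
        ps=(o[3]+90*k+180)%360-180; q6=np.degrees(np.arctan2(o[2],o[1]))+90-ps
        q6=(q6+180)%360-180
        if abs(q6)<150: goto(o[1]/1e3,o[2]/1e3,.0435,ps)
    rel=(o[3]-9.3+30)%60-30; print("rel hex %.1f: place psi = pick psi %.1f  (spin %.1f)"%(rel,-rel,rel))
E
python3 - <<'E'
from h import *
pick(.457,-.246,"p2")
E
```

```text
time: 26.05
eef_pos: [0.4584, -0.2156, 0.1904]
tcp_rot: [0.647, 0.762, 0.0, -0.001]
contact_force: [-0.2, 0.4, -0.3]
opening: 0.703
finger_force: 0.0
net 0.82 [521.  49.] 5454 sat 5
[  0.97 656.59 -51.28 131.07]
[  0.97 656.59 -51.28  71.07]
[  0.97 656.59 -51.27 131.08]
[  0.97 656.59 -51.28  11.07]
yaw mod60 rel tray (9.3): 1.8
head option 0 [145.  655.1 -52.3 129. ]
head option 60 [126.6 654.8 -52.3 188.3]
head option 120 [120.1 654.6 -52.2 248.1]
PICK [655.1 -52.3 129. ] iou 0.97
spin 150.3 | dx -3.4 dy -255.5 dz 147.3 mm | q6 end 136 | now [ 0.4587 -0.2157  0.1908] 99.34
spin 60.3 | dx 255.5 dy -3.4 dz 147.3 mm | q6 end 46 | now [ 0.4587 -0.2157  0.1908] 99.34
spin -29.7 | dx 3.4 dy 255.5 dz 147.3 mm | q6 end -44 | now [ 0.4587 -0.2157  0.1908] 99.34
spin -119.7 | dx -255.5 dy 3.4 dz 147.3 mm | q6 end -134 | now [ 0.4587 -0.2157  0.1908] 99.34
rel hex -0.3: place psi = pick psi 0.3  (spin -0.3)
```

```bash
python3 - <<'E'
from h import *
c=cam("wrist"); im=viewer.read_camera("wrist"); cv2.imwrite("pics/p2raw.png",im)
print(proj(c,[.457,-.246,.03]))
for n in("plug2_center","plug5_center"):
  for d in viewer.outline_of("wrist",n): print("o",n,d["confidence"],np.round(np.array(d["extent"])*[560,420,560,420]))
  for d in viewer.pinpoint("wrist",n):
    uv=np.array(d["xy"])*[560,420]; print("p",n,round(d["confidence"],2),uv.round(),ray(c,uv,.033).round(3))
  for d in viewer.look_for("wrist",n): print("l",n,round(d["confidence"],2),np.round(np.array(d["extent"])*[560,420,560,420]))
E
```

```text
[264.00243248 228.09174633]
l plug5_center 0.55 [518.   0.  41. 115.]
```

View pics/p2raw.png

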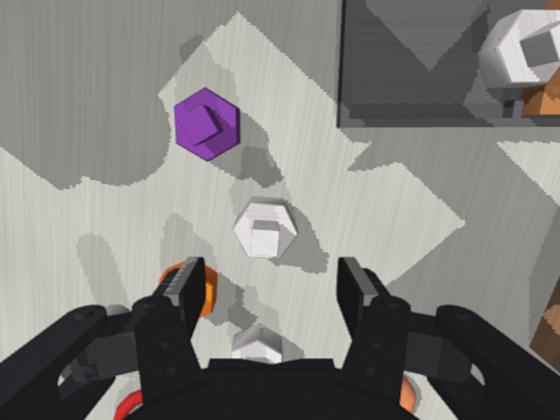

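```bash
cat >> h.py <<'E'
def coarse(x,y,z0,c,im):
    g=cv2.GaussianBlur(im,(0,0),1.5).astype(np.float32)
    G=np.sqrt(sum(cv2.Sobel(g,cv2.CV_32F,*k)**2 for k in((1,0),(0,1))).sum(2)); G=cv2.GaussianBlur(np.minimum(G,100),(0,0),1.5)
    t=np.linspace(.05,.95,9)[:,None]; best=(0,)
    f,cx,cy,M=c
    for yaw in range(0,180,8):
        C,S=np.cos(np.radians(yaw)),np.sin(np.radians(yaw)); pts=[];wt=[]
        for poly,z,k in((sq(.012),.066,1.),(hexa(),.034,.7),(hexa(),.0,.4)):
            q=poly@np.array([[C,S],[-S,C]]); e=np.vstack([q[i-1]*(1-t)+q[i]*t for i in range(len(q))])
            pts.append(np.c_[e,np.full(len(e),z0+z)]); wt+=[k/len(e)]*len(e)
        pts=np.vstack(pts); wt=np.array(wt)
        for dx in np.arange(-.012,.0121,.003):
            for dy in np.arange(-.012,.0121,.003):
                q=(pts+[x+dx,y+dy,0]-M[:3,3])@M[:3,:3]
                u=(cx+f*q[:,0]/-q[:,2]).round().astype(int).clip(0,559); v=(cy-f*q[:,1]/-q[:,2]).round().astype(int).clip(0,419)
                s=(G[v,u]*wt).sum()
                if s>best[0]: best=(s,(x+dx)*1e3,(y+dy)*1e3,yaw)
    return best
def pick(x,y,tag):
    c=cam("wrist"); p,a=tool(); im=viewer.read_camera("wrist"); cv2.imwrite(f"pics/{tag}raw.png",im)
    b=coarse(x,y,0,c,im); print("coarse",np.round(b,1))
    o=refine(*b[1:],tag,0,im,c); r=np.radians(a); d=np.array(o[1:3])-p[:2]*1e3
    print("PICK",np.round(o[1:],1),"from TCP: tool x %.1f y %.1f"%(d[0]*np.cos(r)+d[1]*np.sin(r),d[0]*np.sin(r)-d[1]*np.cos(r)))
    for k in range(-2,2):
        ps=(o[3]+90*k+180)%360-180; q6=(np.degrees(np.arctan2(o[2],o[1]))+90-ps+180)%360-180
        if abs(q6)<150: goto(o[1]/1e3,o[2]/1e3,.0435,ps)
    rel=(o[3]-9.3+30)%60-30; print("rel hex %.1f: place psi = pick psi %.1f  (spin %.1f)"%(rel,-rel,rel))
E
python3 - <<'E'
from h import *
pick(.457,-.246,"p2")
E
```

```text
coarse [ 140.5  457.  -249.     0. ]
head option 0 [ 202.8  457.6 -248.2    3.5]
head option 120 [ 195.6  457.6 -248.1   94.9]
PICK [ 457.6 -248.2    3.5] from TCP: tool x -31.4 y -5.7
spin -84.2 | dx 2.4 dy -31.8 dz 147.6 mm | q6 end -122 | now [ 0.4581 -0.2163  0.1911] 99.25
spin -174.2 | dx 31.8 dy 2.4 dz 147.6 mm | q6 end 148 | now [ 0.4581 -0.2163  0.1911] 99.25
spin 95.8 | dx -2.4 dy 31.8 dz 147.6 mm | q6 end 58 | now [ 0.4581 -0.2163  0.1911] 99.25
spin 5.8 | dx -31.8 dy -2.4 dz 147.6 mm | q6 end -32 | now [ 0.4581 -0.2163  0.1911] 99.25
rel hex -5.8: place psi = pick psi 5.8  (spin -5.8)
```

```bash
python3 -m handwheel '[[[0.06,0,0,0,5.8],[0.06,-0.0155,-0.0018,0.02,0],[0.06,-0.0155,-0.0019,0.03,0],[0.06,0,0,0.03,0],[0.06,0,0,0.03,0],[0.06,0,0,0.02,0],[0.06,0,0,0.01,0],[0.06,0,0,0.007,0],[0.06,0,0,0,0],[0.06,0,0,0,0]]]' 60
python3 -m handwheel '[[[0,0,0,0,0],[0,0,0,0,0],[0,0,0,0,0],[0,0,0,0,0],[0,0,0,0,0],[0,0,0,0,0],[0,0,0,0,0]]]'
python3 -m handwheel '[[[0,0,0,-0.02,0],[0,0,0,-0.03,0],[0,0,0,-0.03,0],[0,0,0,-0.02,0],[0,0,0,0,0],[0,0,0,0,0],[0,0,0,0,0]]]'
python3 -c "
from h import *
held(93.5,'held3')
goto(.638,.0006,.075,99.3)"
```

```text
time: 27.43
eef_pos: [0.4569, -0.2481, 0.0451]
tcp_rot: [0.685, 0.728, 0.0, 0.001]
contact_force: [0.3, -0.0, -0.5]
opening: 0.705
finger_force: 0.0
time: 28.02
eef_pos: [0.4574, -0.2483, 0.0457]
tcp_rot: [0.686, 0.728, 0.0, 0.002]
contact_force: [1.5, 0.7, 6.0]
opening: 0.268
finger_force: 61.2
time: 28.6
eef_pos: [0.4544, -0.2462, 0.1411]
tcp_rot: [0.686, 0.728, -0.0, -0.003]
contact_force: [-0.2, 0.5, -5.2]
opening: 0.267
finger_force: 60.1
head option 60 [ 227.4  454.8 -246.   182.5]
head option 0 [ 197.6  454.7 -245.7   93.8]
plug centre from TCP in tool axes: x 0.2 y 0.4  yaw 182.5 z0 0.096
spin -5.9 | dx 213.7 dy 221.2 dz 65.8 mm | q6 end -9 | now [ 0.4542 -0.2461  0.1408] 93.44
```

```bash
python3 -m handwheel '[[[0,0,0,0,-5.9],[0,0.0267,0.0276,0,0],[0,0.0267,0.0276,0,0],[0,0.0267,0.0276,0,0],[0,0.0267,0.0276,0,0],[0,0.0267,0.0276,0,0],[0,0.0267,0.0276,0,0],[0,0.0267,0.0276,0,0],[0,0.0267,0.0276,0,0],[0,0,0,0.02,0],[0,0,0,0.02,0],[0,0,0,0.01,0]]]' >/dev/null
python3 -m handwheel '[[[0,0,0,0,0],[0,0,0,0,0],[0,0,0,0,0],[0,0,0,0,0]]]'
python3 -c "
from h import *
goto(.638,.0006,.0515,99.3)"
```

```text
time: 29.98
eef_pos: [0.6403, -0.0016, 0.0956]
tcp_rot: [0.647, 0.762, 0.001, 0.001]
contact_force: [0.6, 0.7, -5.3]
opening: 0.263
finger_force: 60.5
spin -0.0 | dx 2.6 dy -1.9 dz 44.1 mm | q6 end -9 | now [ 0.6403 -0.0016  0.0956] 99.29
```

```bash
python3 -m handwheel '[[[0,0.0024,-0.0028,0.01,0],[0,0,0,0.01,0],[0,0,0,0.006,0],[0,0,0,0.004,0],[0,0,0,0.003,0],[0,0,0,0.002,0],[0,0,0,0.002,0],[0,0,0,0.002,0],[0,0,0,0.002,0],[0,0,0,0,0],[0,0,0,0,0]]]'
python3 -c "
from h import *
goto(.638,.0006,.0515,99.3)"
```

```text
time: 30.9
eef_pos: [0.6351, 0.0013, 0.0521]
tcp_rot: [0.647, 0.762, -0.001, -0.002]
contact_force: [-1.8, 4.6, -1.4]
opening: 0.266
finger_force: 64.6
spin 0.0 | dx -1.1 dy 2.8 dz 0.6 mm | q6 end -9 | now [0.6351 0.0013 0.0521] 99.32
```

```bash
python3 -m handwheel '[[[0,0,0.002,0,0],[0,0,0.002,0,0],[0,0,0.001,0,0],[0,0,0.001,0,0],[0,0,0,0,0],[0,0,0,0,0]]]'
```

```text
time: 31.4
eef_pos: [0.6394, 0.0015, 0.0522]
tcp_rot: [0.647, 0.762, -0.003, -0.003]
contact_force: [-7.8, 1.7, 2.1]
opening: 0.265
finger_force: 65.3
```

```bash
python3 -m handwheel '[[[0,0,0.001,0,0],[0,0,0.001,0,0],[0,0,0.001,0,0],[0,0,0,0,0],[0,0,0,0,0]]]'
```

```text
time: 31.82
eef_pos: [0.6423, 0.002, 0.0522]
tcp_rot: [0.647, 0.762, -0.003, -0.003]
contact_force: [-8.2, 1.6, 2.1]
opening: 0.262
finger_force: 65.3
```

```bash
python3 -m handwheel '[[[0.042,0,0,0,0],[0.042,0,0,0,0],[0.042,0,0,0,0],[0.042,0,0,-0.01,0],[0.042,0,0,-0.02,0],[0.05,0,0,-0.03,0],[0.06,-0.01,0,-0.03,0],[0.06,-0.02,0,-0.03,0],[0.06,0,0,-0.02,0],[0.06,0,0,0,0],[0.06,0,0,0,0],[0.06,0,0,0,0]]]'
cat >> h.py <<'E'
SL=dict(a1=(-51.2,-57),a2=(-51.2,0),a3=(-51.2,57),b1=(-100,-28.5),b2=(-100,28.5),c1=(-148.8,0))
B=np.array([.6925,.0095]); r_=np.radians(9.3); M_=np.array([[np.cos(r_),-np.sin(r_)],[np.sin(r_),np.cos(r_)]])
def check(*names):
    import io,contextlib
    c=cam("wrist"); im=viewer.read_camera("wrist"); cv2.imwrite("pics/chk.png",im)
    for n in names:
        w=B+M_@(np.array(SL[n])/1e3)
        with contextlib.redirect_stdout(io.StringIO()):
            b=coarse(w[0],w[1],.006,c,im); o=refine(*b[1:],"c"+n,.006,im,c)
        print(n,"score %.0f tray xy"%o[0],(M_.T@(np.array(o[1:3])/1e3-B)*1e3).round(1),"hex rel %.1f"%((o[3]-9.3+30)%60-30))
E
python3 - <<'E'
from h import *
check("a1","a2")
goto(.47,-.398+.03,.187,99.3)
E
```

```text
time: 32.82
eef_pos: [0.6495, -0.0271, 0.1925]
tcp_rot: [0.647, 0.762, -0.0, -0.0]
contact_force: [-0.6, 0.1, 0.2]
opening: 0.705
finger_force: 0.0
a1 score 246 tray xy [-51.2 -58.4] hex rel -1.0
a2 score 235 tray xy [-52.1  -2.5] hex rel -0.8
spin 0.1 | dx -307.7 dy -231.8 dz 4.4 mm | q6 end -47 | now [ 0.649  -0.0269  0.1914] 99.36
```

```bash
python3 -m handwheel '[[[0.06,-0.0308,-0.0232,0,0],[0.06,-0.0308,-0.0232,0,0],[0.06,-0.0308,-0.0232,0,0],[0.06,-0.0308,-0.0232,0,0],[0.06,-0.0308,-0.0232,0,0],[0.06,-0.0308,-0.0232,0,0],[0.06,-0.0308,-0.0232,0,0],[0.06,-0.0308,-0.0232,0,0],[0.06,-0.0308,-0.0232,0,0],[0.06,-0.0308,-0.0232,0,0],[0.06,0,0,0,0],[0.06,0,0,0,0]]]' >/dev/null
python3 -m handwheel '[[[0.06,0,0,0,0],[0.06,0,0,0,0],[0.06,0,0,0,0]]]'
python3 - <<'E'
from h import *
pick(.47,-.398,"p3")
E
```

```text
time: 34.12
eef_pos: [0.4716, -0.3672, 0.1925]
tcp_rot: [0.646, 0.763, 0.0, -0.001]
contact_force: [0.2, 0.5, 0.2]
opening: 0.708
finger_force: 0.0
coarse [ 137.3  473.  -401.    96. ]
head option 0 [ 201.1  471.9 -400.5   96.4]
head option 60 [ 187.4  471.9 -400.1  183.1]
PICK [ 471.9 -400.5   96.4] from TCP: tool x -32.9 y -5.2
spin -176.9 | dx 33.0 dy 3.5 dz 149.2 mm | q6 end 133 | now [ 0.4717 -0.3673  0.1927] 99.47
spin 93.1 | dx -3.5 dy 33.0 dz 149.2 mm | q6 end 43 | now [ 0.4717 -0.3673  0.1927] 99.47
spin 3.1 | dx -33.0 dy -3.5 dz 149.2 mm | q6 end -47 | now [ 0.4717 -0.3673  0.1927] 99.47
spin -86.9 | dx 3.5 dy -33.0 dz 149.2 mm | q6 end -137 | now [ 0.4717 -0.3673  0.1927] 99.47
rel hex 27.1: place psi = pick psi -27.1  (spin 27.1)
```

```bash
python3 -m handwheel '[[[0.055,0,0,0,3.1],[0.055,-0.016,-0.0022,0.02,0],[0.055,-0.016,-0.0023,0.03,0],[0.055,0,0,0.03,0],[0.055,0,0,0.03,0],[0.055,0,0,0.02,0],[0.055,0,0,0.01,0],[0.055,0,0,0.008,0],[0.055,0,0,0,0],[0.055,0,0,0,0]]]' 60
python3 -m handwheel '[[[0,0,0,0,0],[0,0,0,0,0],[0,0,0,0,0],[0,0,0,0,0],[0,0,0,0,0],[0,0,0,0,0],[0,0,0,0,0]]]'
python3 -m handwheel '[[[0,0,0,-0.02,0],[0,0,0,-0.03,0],[0,0,0,-0.03,0],[0,0,0,-0.02,0],[0,0,0,0,0],[0,0,0,0,0],[0,0,0,0,0]]]'
python3 -c "
from h import *
held(96.4,'held4')
goto(.6278,.0577,.1,69.3)"
```

```text
time: 35.0
eef_pos: [0.4708, -0.4013, 0.0462]
tcp_rot: [0.667, 0.745, -0.0, 0.001]
contact_force: [0.3, -0.1, 0.3]
opening: 0.646
finger_force: 0.0
time: 35.58
eef_pos: [0.4714, -0.402, 0.0471]
tcp_rot: [0.668, 0.744, 0.0, 0.002]
contact_force: [2.3, 0.4, 6.7]
opening: 0.261
finger_force: 62.0
time: 36.17
eef_pos: [0.4684, -0.3994, 0.1418]
tcp_rot: [0.668, 0.745, 0.0, -0.003]
contact_force: [-0.7, 0.4, -6.3]
opening: 0.267
finger_force: 60.6
head option 0 [ 204.8  468.5 -397.7   97.8]
head option 120 [ 170.4  469.4 -398.1  219.7]
head option 60 [ 170.3  468.5 -398.3  161.6]
plug centre from TCP in tool axes: x 1.8 y 0.2  yaw 97.8 z0 0.096
spin 26.9 | dx 483.8 dy -12.3 dz 41.3 mm | q6 end 26 | now [ 0.4683 -0.3993  0.1413] 96.24
```

```bash
python3 -m handwheel '[[[0,0,0,0,6.7],[0,0,0,0,6.7],[0,0,0,0,6.7],[0,0,0,0,6.8],[0,0.0402,-0.0009,0,0],[0,0.0402,-0.0009,0,0],[0,0.0402,-0.0009,0,0],[0,0.0402,-0.0009,0,0],[0,0.0402,-0.001,0,0],[0,0.0402,-0.001,0,0],[0,0.0402,-0.001,0,0],[0,0.0402,-0.001,0,0]]]' >/dev/null
python3 -m handwheel '[[[0,0.0402,-0.001,0,0],[0,0.0402,-0.001,0,0],[0,0.0402,-0.001,0,0],[0,0.0402,-0.0009,0,0],[0,0,0,0.02,0],[0,0,0,0.02,0],[0,0,0,0.005,0],[0,0,0,0,0],[0,0,0,0,0],[0,0,0,0,0],[0,0,0,0,0]]]'
python3 -c "
from h import *
goto(.6283,.0564,.0531,69.3)"
```

```text
time: 38.13
eef_pos: [0.6304, 0.0537, 0.1016]
tcp_rot: [0.823, 0.568, 0.001, 0.001]
contact_force: [-0.3, 0.3, -3.9]
opening: 0.264
finger_force: 60.3
spin -0.0 | dx 1.8 dy -2.9 dz 48.5 mm | q6 end 26 | now [0.6304 0.0537 0.1016] 69.29
```

```bash
python3 -m handwheel '[[[0,0.0018,-0.0027,0.012,0],[0,0,0,0.012,0],[0,0,0,0.006,0],[0,0,0,0.004,0],[0,0,0,0.003,0],[0,0,0,0.002,0],[0,0,0,0.002,0],[0,0,0,0.002,0],[0,0,0,0.002,0],[0,0,0,0.0015,0],[0,0,0,0,0],[0,0,0,0,0]]]'
python3 -c "
from h import *
goto(.6323,.0564,.0531,69.3)"
```

```text
time: 39.13
eef_pos: [0.6276, 0.0571, 0.0537]
tcp_rot: [0.822, 0.569, 0.0, 0.0]
contact_force: [0.5, -0.3, -5.6]
opening: 0.266
finger_force: 60.3
spin 0.0 | dx 1.1 dy 4.7 dz 0.6 mm | q6 end 26 | now [0.6276 0.0571 0.0537] 69.34
```

```bash
python3 -m handwheel '[[[0,0.0008,0.0014,0,0],[0,0.0008,0.0014,0,0],[0,0.0007,0.0012,0,0],[0,0,0,0,0],[0,0,0,0,0]]]'
```

```text
time: 39.55
eef_pos: [0.6321, 0.0577, 0.0537]
tcp_rot: [0.822, 0.569, -0.0, 0.0]
contact_force: [-0.7, 0.1, -4.8]
opening: 0.263
finger_force: 60.4
```

```bash
python3 -m handwheel '[[[0,0,0.0009,0,0],[0,0,0.0009,0,0],[0,0,0,0,0],[0,0,0,0,0]]]'
python3 -m handwheel '[[[0,0,0,0.001,0],[0,0,0,0,0],[0,0,0,0,0]]]'
```

```text
time: 39.88
eef_pos: [0.6328, 0.0571, 0.0531]
tcp_rot: [0.822, 0.569, -0.001, -0.001]
contact_force: [-4.4, -1.5, -3.9]
opening: 0.262
finger_force: 60.5
time: 40.13
eef_pos: [0.633, 0.0571, 0.053]
tcp_rot: [0.822, 0.569, -0.001, -0.001]
contact_force: [-5.4, -0.5, -0.5]
opening: 0.267
finger_force: 60.8
```

```bash
python3 -m handwheel '[[[0.042,0,0,0,0],[0.042,0,0,0,0],[0.042,0,0,0,0],[0.042,0,0,-0.01,0],[0.042,0,0,-0.02,0],[0.05,0,0,-0.03,0],[0.06,-0.01,0,-0.03,0],[0.06,-0.01,0,-0.03,0],[0.06,0,0,-0.02,0],[0.06,0,0,0,0],[0.06,0,0,0,0],[0.06,0,0,0,0]]]'
python3 - <<'E'
from h import *
check("a1","a2","a3")
goto(.581,.267,.187,99.3)
E
```

```text
time: 41.13
eef_pos: [0.6265, 0.0386, 0.1922]
tcp_rot: [0.822, 0.569, -0.0, -0.0]
contact_force: [0.3, -0.1, -0.7]
opening: 0.703
finger_force: 0.0
a1 score 206 tray xy [-51.3 -58.2] hex rel 2.8
a2 score 249 tray xy [-52.1  -2.8] hex rel -0.9
a3 score 226 tray xy [-50.3  57.7] hex rel 0.7
spin -29.9 | dx 232.6 dy -7.5 dz 4.1 mm | q6 end 15 | now [0.626  0.0387 0.1911] 69.35
```

```bash
python3 -m handwheel '[[[0.06,0,0,0,-7.1],[0.06,0,0,0,-7.1],[0.06,0,0,0,-7.1],[0.06,0,0,0,-7.1],[0.06,0,0,0,-1.5],[0.06,0.0388,-0.0013,0,0],[0.06,0.0388,-0.0013,0,0],[0.06,0.0388,-0.0013,0,0],[0.06,0.0388,-0.0013,0,0],[0.06,0.0388,-0.0013,0,0],[0.06,0.0388,-0.0013,0,0],[0.06,0,0,0,0]]]' >/dev/null
python3 -m handwheel '[[[0.06,0,0,0,0],[0.06,0,0,0,0],[0.06,0,0,0,0]]]'
python3 - <<'E'
from h import *
pick(.581,.237,"p4")
E
```

```text
time: 42.43
eef_pos: [0.5815, 0.2658, 0.1914]
tcp_rot: [0.648, 0.761, -0.001, -0.0]
contact_force: [0.7, -0.1, -0.5]
opening: 0.702
finger_force: 0.0
coarse [143.5 584.  240.  112. ]
head option 0 [205.3 582.9 240.  114.3]
head option 120 [195.6 583.  240.3 206.5]
head option 60 [186.9 583.7 238.6 180. ]
PICK [582.9 240.  114.3] from TCP: tool x -25.7 y -2.8
spin 74.9 | dx -9.5 dy 23.8 dz 148.3 mm | q6 end 88 | now [0.5818 0.2656 0.1918] 99.14
spin -15.1 | dx -23.8 dy -9.5 dz 148.3 mm | q6 end -2 | now [0.5818 0.2656 0.1918] 99.14
spin -105.1 | dx 9.5 dy -23.8 dz 148.3 mm | q6 end -92 | now [0.5818 0.2656 0.1918] 99.14
rel hex -15.0: place psi = pick psi 15.0  (spin -15.0)
```

```bash
python3 -m handwheel '[[[0.06,0,0,0,-7],[0.06,0,0,0,-7],[0.06,0,0,0,-1.1],[0.06,-0.0119,-0.0055,0.02,0],[0.06,-0.0119,-0.0055,0.03,0],[0.06,0,0,0.03,0],[0.06,0,0,0.03,0],[0.06,0,0,0.02,0],[0.06,0,0,0.01,0],[0.06,0,0,0.007,0],[0.06,0,0,0,0],[0.06,0,0,0,0]]]' 60
python3 -m handwheel '[[[0,0,0,0,0],[0,0,0,0,0],[0,0,0,0,0],[0,0,0,0,0],[0,0,0,0,0],[0,0,0,0,0],[0,0,0,0,0]]]'
python3 -m handwheel '[[[0,0,0,-0.02,0],[0,0,0,-0.03,0],[0,0,0,-0.03,0],[0,0,0,-0.02,0],[0,0,0,0,0],[0,0,0,0,0],[0,0,0,0,0]]]'
python3 -c "
from h import *
held(114.3,'held5')
t=B+M_@np.array([-.104,.028]); print(t)
goto(*t,.1,129.3)"
```

```text
time: 43.48
eef_pos: [0.5824, 0.2407, 0.0467]
tcp_rot: [0.543, 0.84, 0.001, 0.001]
contact_force: [0.9, 0.4, -0.3]
opening: 0.701
finger_force: 0.0
time: 44.07
eef_pos: [0.5828, 0.2411, 0.0475]
tcp_rot: [0.542, 0.84, 0.001, 0.001]
contact_force: [0.2, 0.2, 5.9]
opening: 0.27
finger_force: 58.8
time: 44.65
eef_pos: [0.5792, 0.2403, 0.1421]
tcp_rot: [0.542, 0.84, -0.002, -0.002]
contact_force: [-0.4, 0.1, -6.1]
opening: 0.265
finger_force: 59.4
head option 0 [184.9 579.3 239.7 121.9]
head option 120 [168.2 579.6 238.3 237.5]
head option 60 [161.1 580.2 238.8 179.6]
plug centre from TCP in tool axes: x -0.5 y -0.1  yaw 121.9 z0 0.097
[0.5853421  0.02032516]
spin -15.0 | dx -174.1 dy -134.3 dz 41.7 mm | q6 end -37 | now [0.579  0.2402 0.1417] 114.34
```

```bash
cat >> h.py <<'E'
def held(yaw,tag="held",zb=.0465):
    c=cam("wrist"); p,a=tool(); im=viewer.read_camera("wrist"); cv2.imwrite(f"pics/{tag}raw.png",im)
    g=cv2.GaussianBlur(im,(0,0),.8).astype(np.float32)
    G=np.sqrt(sum(cv2.Sobel(g,cv2.CV_32F,*k)**2 for k in((1,0),(0,1))).sum(2)); G=cv2.GaussianBlur(np.minimum(G,150),(0,0),1.)
    t=np.linspace(.05,.95,25)[:,None]; r=np.radians(a)
    for yw in(a,a+90):
        best=(0,)
        for zz in(.043,.045,.047,.049):
          for ex in np.arange(-.005,.0051,.0005):
            for ey in(-.001,0,.001):
              for dyaw in(-2,0,2):
                y=np.radians(yw+dyaw); q0=p[:2]+[ex*np.cos(r)+ey*np.sin(r),ex*np.sin(r)-ey*np.cos(r)]; C,S=np.cos(y),np.sin(y)
                v=0
                for poly,z,k in((hexa(),.034,1.),(hexa(),.0015,.5)):
                    q=poly@np.array([[C,S],[-S,C]]); n=len(q)
                    e=np.vstack([(q[i-1]*(1-t)+q[i]*t) for i in range(n)]); tx=(e*[np.cos(r),np.sin(r)]).sum(1); e=e[tx>.008]  # far side, seen past the fingers
                    w=(np.c_[e+q0,np.full(len(e),p[2]-zz+z)]-c[3][:3,3])@c[3][:3,:3]
                    u=np.clip(c[1]-c[0]*w[:,0]/w[:,2],0,559).astype(int); vv=np.clip(c[2]+c[0]*w[:,1]/w[:,2],0,419).astype(int)
                    v+=k*G[vv,u].mean()
                if v>best[0]: best=(v,ex*1e3,ey*1e3,dyaw,zz)
        print("held plug yaw = psi%+d: score %.0f, x %.1f y %.1f dyaw %d zz %.3f"%(round(yw-a),*best))
E
python3 - <<'E'
from h import *
held(0,"held5")
E
```

```text
held plug yaw = psi+0: score 188, x -3.0 y 0.0 dyaw 2 zz 0.049
held plug yaw = psi+90: score 122, x 1.0 y 0.0 dyaw 0 zz 0.043
```

```bash
python3 -m handwheel '[[[0,0,0,0,-5],[0,0,0,0,-5],[0,0,0,0,-5],[0,-0.0288,-0.0224,0,0],[0,-0.0288,-0.0224,0,0],[0,-0.0288,-0.0224,0,0],[0,-0.0288,-0.0224,0,0],[0,-0.0288,-0.0224,0,0],[0,-0.0288,-0.0224,0,0],[0,0,0,0.02,0],[0,0,0,0.02,0],[0,0,0,0.005,0]]]' >/dev/null
python3 -m handwheel '[[[0,0,0,0,0],[0,0,0,0,0],[0,0,0,0,0],[0,0,0,0,0]]]'
python3 -c "
from h import *
goto(*(B+M_@np.array([-.1045,.0289])),.0535,129.3)"
```

```text
time: 46.08
eef_pos: [0.588, 0.0223, 0.102]
tcp_rot: [0.427, 0.904, 0.0, 0.001]
contact_force: [1.0, 0.3, -5.3]
opening: 0.264
finger_force: 62.4
spin 0.1 | dx 1.2 dy -3.3 dz 48.5 mm | q6 end -37 | now [0.588  0.0223 0.102 ] 129.4
```

```bash
python3 -m handwheel '[[[0,0.0012,-0.0033,0.012,0],[0,0,0,0.012,0],[0,0,0,0.006,0],[0,0,0,0.004,0],[0,0,0,0.003,0],[0,0,0,0.002,0],[0,0,0,0.002,0],[0,0,0,0.002,0],[0,0,0,0.002,0],[0,0,0,0.0015,0],[0,0,0,0,0],[0,0,0,0,0]]]'
python3 -c "
from h import *
p,a=tool(); print(M_.T@(p[:2]-B)*1e3,a)"
```

```text
time: 47.08
eef_pos: [0.584, 0.0207, 0.0544]
tcp_rot: [0.428, 0.904, 0.0, 0.0]
contact_force: [-1.2, 0.2, -4.0]
opening: 0.262
finger_force: 62.5
[-105.23879852   28.58117121] 129.34419555483197
```

```bash
python3 -m handwheel '[[[0,-0.0008,0.0014,0,0],[0,-0.0008,0.0014,0,0],[0,-0.0008,0.0014,0,0],[0,0,0,0,0],[0,0,0,0,0]]]'
python3 -c "
from h import *
p,a=tool(); print(M_.T@(p[:2]-B)*1e3,a)"
```

```text
time: 47.5
eef_pos: [0.589, 0.0215, 0.0544]
tcp_rot: [0.428, 0.904, 0.0, 0.0]
contact_force: [-0.9, 0.8, -2.3]
opening: 0.268
finger_force: 62.7
[-100.21208347   28.59393398] 129.34593027856334
```

```bash
python3 -m handwheel '[[[0,-0.0004,0.0007,0,0],[0,-0.0004,0.0007,0,0],[0,0,0,0,0],[0,0,0,0.001,0],[0,0,0,0,0],[0,0,0,0,0]]]'
python3 -c "
from h import *
p,a=tool(); print(M_.T@(p[:2]-B)*1e3,a)"
```

```text
time: 48.0
eef_pos: [0.59, 0.0218, 0.0543]
tcp_rot: [0.428, 0.904, -0.0, -0.0]
contact_force: [-5.7, 0.2, 5.3]
opening: 0.266
finger_force: 63.8
[-99.17565107  28.72141435] 129.34678479274874
```

```bash
python3 -m handwheel '[[[0.042,0,0,0,0],[0.042,0,0,0,0],[0.042,0,0,0,0],[0.042,0,0,-0.01,0],[0.042,0,0,-0.02,0],[0.05,0,0,-0.03,0],[0.06,-0.01,0,-0.03,0],[0.06,-0.01,0,-0.03,0],[0.06,0,0,-0.02,0],[0.06,0,0,0,0],[0.06,0,0,0,0],[0.06,0,0,0,0]]]'
python3 - <<'E'
from h import *
check("a1","a2","a3","b2")
goto(.445,.278,.187,99.3)
E
```

```text
time: 49.0
eef_pos: [0.6022, 0.0065, 0.1923]
tcp_rot: [0.428, 0.904, -0.0, -0.001]
contact_force: [0.2, 0.4, -0.0]
opening: 0.702
finger_force: 0.0
a1 score 251 tray xy [-51.3 -58.8] hex rel 0.1
a2 score 257 tray xy [-50.7   2.1] hex rel -0.2
a3 score 239 tray xy [-50.4  57.5] hex rel 1.0
b2 score 250 tray xy [-99.1  30.2] hex rel -0.3
spin 30.1 | dx 293.1 dy -110.8 dz 4.4 mm | q6 end 23 | now [0.6017 0.0066 0.1914] 129.35
```

```bash
python3 -m handwheel '[[[0.06,0,0,0,7.1],[0.06,0,0,0,7.1],[0.06,0,0,0,7.1],[0.06,0,0,0,7.1],[0.06,0.0366,-0.0139,0,1.7],[0.06,0.0366,-0.0139,0,0],[0.06,0.0366,-0.0139,0,0],[0.06,0.0366,-0.0139,0,0],[0.06,0.0366,-0.0139,0,0],[0.06,0.0366,-0.0139,0,0],[0.06,0.0366,-0.0139,0,0],[0.06,0.0366,-0.0139,0,0]]]' >/dev/null
python3 -m handwheel '[[[0.06,0,0,0,0],[0.06,0,0,0,0],[0.06,0,0,0,0],[0.06,0,0,0,0]]]'
python3 - <<'E'
from h import *
pick(.445,.248,"p5")
E
```

```text
time: 50.38
eef_pos: [0.4451, 0.2759, 0.1922]
tcp_rot: [0.648, 0.761, -0.001, -0.0]
contact_force: [0.5, -0.3, -0.3]
opening: 0.701
finger_force: 0.0
coarse [140.5 448.  254.    0. ]
head option 0 [197.4 447.2 253.3  -1.6]
head option 120 [187.4 447.4 253.9  95.4]
head option 60 [171.5 446.6 253.5  69. ]
PICK [447.2 253.3  -1.6] from TCP: tool x -22.7 y -1.6
spin -79.3 | dx -2.4 dy -22.4 dz 149.0 mm | q6 end -59 | now [0.4454 0.2758 0.1925] 99.14
spin -169.3 | dx 22.4 dy -2.4 dz 149.0 mm | q6 end -149 | now [0.4454 0.2758 0.1925] 99.14
spin 100.7 | dx 2.4 dy 22.4 dz 149.0 mm | q6 end 121 | now [0.4454 0.2758 0.1925] 99.14
spin 10.7 | dx -22.4 dy 2.4 dz 149.0 mm | q6 end 31 | now [0.4454 0.2758 0.1925] 99.14
rel hex -10.9: place psi = pick psi 10.9  (spin -10.9)
```

```bash
python3 -m handwheel '[[[0.06,0,0,0,5],[0.06,0,0,0,5],[0.06,-0.0115,0.0006,0.02,0],[0.06,-0.0115,0.0005,0.03,0],[0.06,0,0,0.03,0],[0.06,0,0,0.03,0],[0.06,0,0,0.02,0],[0.06,0,0,0.01,0],[0.06,0,0,0.0075,0],[0.06,0,0,0,0],[0.06,0,0,0,0]]]' 60
python3 -m handwheel '[[[0,0,0,0,0],[0,0,0,0,0],[0,0,0,0,0],[0,0,0,0,0],[0,0,0,0,0],[0,0,0,0,0],[0,0,0,0,0]]]'
python3 -m handwheel '[[[0,0,0,-0.02,0],[0,0,0,-0.03,0],[0,0,0,-0.03,0],[0,0,0,-0.02,0],[0,0,0,0,0],[0,0,0,0,0],[0,0,0,0,0]]]'
python3 -c "
from h import *
held(0,'held6')
p,a=tool(); refine(p[0]*1e3,p[1]*1e3,a+90,'held6',p[2]-.0465)
for ps in (99.3,69.3): goto(*(B+M_@np.array([-.105,-.0285])),.1,ps)"
```

```text
time: 51.35
eef_pos: [0.4468, 0.2538, 0.0464]
tcp_rot: [0.712, 0.702, 0.001, 0.0]
contact_force: [0.4, 0.4, 0.1]
opening: 0.703
finger_force: 0.0
time: 51.93
eef_pos: [0.4471, 0.2543, 0.0471]
tcp_rot: [0.712, 0.702, 0.001, 0.001]
contact_force: [2.1, -1.0, 5.6]
opening: 0.264
finger_force: 61.8
time: 52.52
eef_pos: [0.4438, 0.2533, 0.1428]
tcp_rot: [0.712, 0.702, -0.002, -0.001]
contact_force: [-0.4, -0.6, -5.1]
opening: 0.269
finger_force: 60.7
held plug yaw = psi+0: score 127, x -4.5 y 1.0 dyaw -2 zz 0.049
held plug yaw = psi+90: score 196, x -1.5 y 1.0 dyaw 0 zz 0.047
head option 0 [219.3 443.8 253.6 180.6]
head option 60 [182.1 443.4 252.4 240.3]
head option 120 [179.  444.4 252.5 298.3]
spin -10.1 | dx -309.2 dy 101.1 dz 42.5 mm | q6 end -13 | now [0.4438 0.2532 0.1425] 89.24
spin 19.9 | dx -217.2 dy 242.1 dz 42.5 mm | q6 end 17 | now [0.4438 0.2532 0.1425] 89.24
```

```bash
python3 -m handwheel '[[[0,0,0,0,-5],[0,0,0,0,-5.1],[0,-0.0386,0.0126,0,0],[0,-0.0386,0.0126,0,0],[0,-0.0386,0.0126,0,0],[0,-0.0386,0.0126,0,0],[0,-0.0386,0.0126,0,0],[0,-0.0386,0.0126,0,0],[0,-0.0386,0.0126,0,0],[0,-0.0386,0.0126,0,0],[0,0,0,0.02,0],[0,0,0,0.02,0]]]' >/dev/null
python3 -m handwheel '[[[0,0,0,0.005,0],[0,0,0,0,0],[0,0,0,0,0],[0,0,0,0,0],[0,0,0,0,0]]]'
python3 -c "
from h import *
goto(*(B+M_@np.array([-.105,-.0285])),.0535,99.3)"
```

```text
time: 54.03
eef_pos: [0.5962, -0.0341, 0.1021]
tcp_rot: [0.647, 0.763, 0.001, 0.001]
contact_force: [0.6, 0.5, -3.3]
opening: 0.267
finger_force: 60.4
spin 0.1 | dx -1.0 dy -2.9 dz 48.6 mm | q6 end -13 | now [ 0.5962 -0.0341  0.1021] 99.4
```

```bash
python3 -m handwheel '[[[0,-0.001,-0.0028,0.012,0],[0,0,0,0.012,0],[0,0,0,0.006,0],[0,0,0,0.004,0],[0,0,0,0.003,0],[0,0,0,0.002,0],[0,0,0,0.002,0],[0,0,0,0.002,0],[0,0,0,0.002,0],[0,0,0,0.0015,0],[0,0,0,0,0],[0,0,0,0,0]]]'
python3 -m handwheel '[[[0,0,0.0016,0,0],[0,0,0.0016,0,0],[0,0,0.0016,0,0],[0,0,0,0,0],[0,0,0,0,0]]]'
python3 -c "
from h import *
p,a=tool(); print(M_.T@(p[:2]-B)*1e3,a)"
```

```text
time: 55.03
eef_pos: [0.5928, -0.0359, 0.0541]
tcp_rot: [0.647, 0.762, 0.0, -0.0]
contact_force: [-0.9, -0.7, -3.3]
opening: 0.264
finger_force: 60.5
time: 55.45
eef_pos: [0.5977, -0.0351, 0.0542]
tcp_rot: [0.647, 0.762, 0.0, 0.0]
contact_force: [-0.7, -0.6, -4.0]
opening: 0.263
finger_force: 60.6
[-100.74142803  -28.71717252] 99.34930832182812
```

```bash
python3 -m handwheel '[[[0,0,0.0008,0,0],[0,0,0.0008,0,0],[0,0,0,0,0],[0,0,0,0.0008,0],[0,0,0,0,0],[0,0,0,0,0]]]'
python3 -c "
from h import *
p,a=tool(); print(M_.T@(p[:2]-B)*1e3,a)"
python3 -m handwheel '[[[0.042,0,0,0,0],[0.042,0,0,0,0],[0.042,0,0,0,0],[0.042,0,0,-0.01,0],[0.042,0,0,-0.02,0],[0.05,0,0,-0.03,0],[0.06,-0.01,0,-0.03,0],[0.06,-0.01,0,-0.03,0],[0.06,0,0,-0.02,0],[0.06,0,0,0,0],[0.06,0,0,0,0],[0.06,0,0,0,0]]]'
python3 - <<'E'
from h import *
check("a1","a2","a3","b1","b2")
goto(.499,.403,.187,99.3)
E
```

```text
time: 55.95
eef_pos: [0.5991, -0.0349, 0.0533]
tcp_rot: [0.647, 0.762, -0.0, -0.0]
contact_force: [0.4, -0.1, -3.7]
opening: 0.264
finger_force: 60.6
[-99.3798155  -28.69827147] 99.34392126430666
time: 56.95
eef_pos: [0.6018, -0.0544, 0.1928]
tcp_rot: [0.647, 0.762, -0.0, -0.0]
contact_force: [-0.7, -0.3, 0.3]
opening: 0.705
finger_force: 0.0
a1 score 245 tray xy [-51.4 -58.5] hex rel -1.9
a2 score 246 tray xy [-51.    1.5] hex rel 1.9
a3 score 227 tray xy [-50.4  57.1] hex rel -1.1
b1 score 261 tray xy [-98.7 -28.2] hex rel 0.8
b2 score 204 tray xy [-98.8  29.9] hex rel 1.4
spin 0.1 | dx 467.7 dy -27.1 dz 4.7 mm | q6 end 30 | now [ 0.6013 -0.0542  0.1917] 99.35
```

```bash
python3 -m handwheel '[[[0.06,0.039,-0.0023,0,0],[0.06,0.039,-0.0023,0,0],[0.06,0.039,-0.0023,0,0],[0.06,0.039,-0.0023,0,0],[0.06,0.039,-0.0023,0,0],[0.06,0.039,-0.0023,0,0],[0.06,0.039,-0.0023,0,0],[0.06,0.039,-0.0023,0,0],[0.06,0.039,-0.0023,0,0],[0.06,0.039,-0.0023,0,0],[0.06,0.039,-0.0023,0,0],[0.06,0.039,-0.0023,0,0]]]' >/dev/null
python3 -m handwheel '[[[0.06,0,0,0,0],[0.06,0,0,0,0],[0.06,0,0,0,0],[0.06,0,0,0,0]]]'
python3 - <<'E'
from h import *
pick(.499,.373,"p6")
c=cam("wrist")
for d in viewer.pinpoint("wrist","plug1_center"):
    uv=np.array(d["xy"])*[560,420]; print(round(d["confidence"],2),uv.round(),ray(c,uv,.033).round(3))
E
```

```text
time: 58.33
eef_pos: [0.4989, 0.4015, 0.192]
tcp_rot: [0.648, 0.762, -0.001, -0.0]
contact_force: [0.3, -0.1, -0.3]
opening: 0.703
finger_force: 0.0
coarse [135.5 499.  379.  176. ]
head option 0 [195.4 498.2 378.7 183.4]
head option 120 [187.5 498.3 379.3 279.3]
PICK [498.2 378.7 183.4] from TCP: tool x -22.4 y -4.4
spin 95.8 | dx -2.4 dy 22.5 dz 148.9 mm | q6 end 124 | now [0.4993 0.4014 0.1924] 99.25
spin 5.8 | dx -22.5 dy -2.4 dz 148.9 mm | q6 end 34 | now [0.4993 0.4014 0.1924] 99.25
spin -84.2 | dx 2.4 dy -22.5 dz 148.9 mm | q6 end -56 | now [0.4993 0.4014 0.1924] 99.25
spin -174.2 | dx 22.5 dy 2.4 dz 148.9 mm | q6 end -146 | now [0.4993 0.4014 0.1924] 99.25
rel hex -5.9: place psi = pick psi 5.9  (spin -5.9)
```

```bash
python3 -m handwheel '[[[0.06,0,0,0,4.8],[0.06,-0.0116,-0.0018,0.02,0],[0.06,-0.0116,-0.0018,0.03,0],[0.06,0,0,0.03,0],[0.06,0,0,0.03,0],[0.06,0,0,0.02,0],[0.06,0,0,0.01,0],[0.06,0,0,0.0075,0],[0.06,0,0,0,0],[0.06,0,0,0,0]]]' 60
python3 -m handwheel '[[[0,0,0,0,0],[0,0,0,0,0],[0,0,0,0,0],[0,0,0,0,0],[0,0,0,0,0],[0,0,0,0,0],[0,0,0,0,0]]]'
python3 -m handwheel '[[[0,0,0,-0.02,0],[0,0,0,-0.03,0],[0,0,0,-0.03,0],[0,0,0,-0.02,0],[0,0,0,0,0],[0,0,0,0,0],[0,0,0,0,0]]]'
python3 -c "
from h import *
held(0,'held7')
p,a=tool(); refine(p[0]*1e3,p[1]*1e3,a+90,'held7',p[2]-.0465); refine(p[0]*1e3,p[1]*1e3,a,'held7b',p[2]-.0465)
for ps in (99.3,69.3): goto(*(B+M_@np.array([-.154,.0005])),.1,ps)"
```

```text
time: 59.27
eef_pos: [0.4983, 0.3794, 0.0469]
tcp_rot: [0.679, 0.734, 0.001, 0.0]
contact_force: [-0.2, 0.2, -0.2]
opening: 0.705
finger_force: 0.0
time: 59.85
eef_pos: [0.4986, 0.3799, 0.0476]
tcp_rot: [0.679, 0.735, 0.001, 0.001]
contact_force: [0.5, -0.7, 6.1]
opening: 0.266
finger_force: 61.4
time: 60.43
eef_pos: [0.4953, 0.3782, 0.1423]
tcp_rot: [0.679, 0.735, -0.003, -0.001]
contact_force: [-1.4, -0.4, -6.6]
opening: 0.262
finger_force: 60.3
held plug yaw = psi+0: score 123, x -4.5 y 1.0 dyaw -2 zz 0.049
held plug yaw = psi+90: score 200, x -1.0 y 1.0 dyaw 0 zz 0.045
head option 0 [214.8 495.4 378.6 183.7]
head option 60 [184.4 494.9 377.1 243.9]
head option 120 [180.  496.  377.3 303.5]
head option 120 [215.7 495.3 378.5 185.6]
head option 60 [215.6 495.5 378.5 184.3]
head option 0 [198.1 495.6 378.9  95.1]
spin -4.8 | dx -395.3 dy -19.3 dz 42.4 mm | q6 end -11 | now [0.4956 0.3784 0.1424] 94.54
spin 25.2 | dx -352.0 dy 180.9 dz 42.4 mm | q6 end 19 | now [0.4956 0.3784 0.1424] 94.54
```

```bash
python3 -m handwheel '[[[0,0,0,0,-4.8],[0,-0.0395,-0.0019,0,0],[0,-0.0395,-0.0019,0,0],[0,-0.0395,-0.0019,0,0],[0,-0.0395,-0.0019,0,0],[0,-0.0395,-0.0019,0,0],[0,-0.0395,-0.0019,0,0],[0,-0.0395,-0.0019,0,0],[0,-0.0395,-0.0019,0,0],[0,-0.0395,-0.0019,0,0],[0,-0.0395,-0.0019,0,0],[0,0,0,0.02,0]]]' >/dev/null
python3 -m handwheel '[[[0,0,0,0.02,0],[0,0,0,0.005,0],[0,0,0,0,0],[0,0,0,0,0],[0,0,0,0,0],[0,0,0,0,0]]]'
python3 -c "
from h import *
goto(*(B+M_@np.array([-.154,.0005])),.0535,99.3)"
```

```text
time: 62.08
eef_pos: [0.5438, -0.0132, 0.1022]
tcp_rot: [0.647, 0.763, 0.001, 0.001]
contact_force: [-0.2, 0.1, -5.0]
opening: 0.265
finger_force: 60.2
spin 0.1 | dx -1.1 dy -3.6 dz 48.7 mm | q6 end -11 | now [ 0.5438 -0.0132  0.1022] 99.41
```

```bash
python3 -m handwheel '[[[0,-0.0011,-0.0034,0.012,0],[0,0,0,0.012,0],[0,0,0,0.006,0],[0,0,0,0.004,0],[0,0,0,0.003,0],[0,0,0,0.002,0],[0,0,0,0.002,0],[0,0,0,0.002,0],[0,0,0,0.002,0],[0,0,0,0.0015,0],[0,0,0,0,0],[0,0,0,0,0]]]'
python3 -m handwheel '[[[0,0,0.0016,0,0],[0,0,0.0016,0,0],[0,0,0.0016,0,0],[0,0,0,0,0],[0,0,0,0,0]]]'
python3 -c "
from h import *
p,a=tool(); print(M_.T@(p[:2]-B)*1e3,a)"
```

```text
time: 63.08
eef_pos: [0.5396, -0.0152, 0.0543]
tcp_rot: [0.647, 0.762, 0.0, 0.0]
contact_force: [-0.3, -0.9, -4.7]
opening: 0.263
finger_force: 60.2
time: 63.5
eef_pos: [0.5446, -0.0144, 0.0545]
tcp_rot: [0.647, 0.762, 0.0, 0.0]
contact_force: [0.0, 0.5, -5.0]
opening: 0.264
finger_force: 60.3
[-149.86395567    0.29714186] 99.34812563253072
```

```bash
python3 -m handwheel '[[[0,0,0.001,0,0],[0,0,0.001,0,0],[0,0,0,0,0],[0,0,0,0.0008,0],[0,0,0,0,0],[0,0,0,0,0]]]'
python3 -c "
from h import *
p,a=tool(); print(M_.T@(p[:2]-B)*1e3,a)"
python3 -m handwheel '[[[0.042,0,0,0,0],[0.042,0,0,0,0],[0.042,0,0,0,0],[0.042,0,0,-0.01,0],[0.042,0,0,-0.02,0],[0.05,0,0,-0.03,0],[0.06,0.01,0.01,-0.03,0],[0.06,0,0.03,-0.03,0],[0.06,0,0.03,-0.02,0],[0.06,0,0,0,0],[0.06,0,0,0,0],[0.06,0,0,0,0]]]'
python3 - <<'E'
from h import *
check("a1","a2","a3","b1","b2","c1")
im=viewer.read_camera("wrist"); hsv=cv2.cvtColor(im,cv2.COLOR_BGR2HSV); c=cam("wrist")
m=((hsv[...,0]<25)&(hsv[...,1]>90)).astype(np.uint8); print("orange px",m.sum())
cv2.imwrite("pics/fin.png",im)
E
```

```text
time: 64.0
eef_pos: [0.5464, -0.0141, 0.0536]
tcp_rot: [0.647, 0.762, 0.0, 0.0]
contact_force: [1.6, -0.3, -5.0]
opening: 0.265
finger_force: 60.3
[-148.00574887    0.27860266] 99.34065587627218
time: 65.0
eef_pos: [0.6124, 0.0072, 0.1927]
tcp_rot: [0.647, 0.762, -0.0, -0.001]
contact_force: [0.1, 0.2, -1.3]
opening: 0.707
finger_force: 0.0
a1 score 257 tray xy [-51.2 -58.3] hex rel -3.1
a2 score 254 tray xy [-51.2   1.9] hex rel 2.1
a3 score 246 tray xy [-50.9  57.1] hex rel 0.9
b1 score 259 tray xy [-99.1 -28.3] hex rel -1.6
b2 score 245 tray xy [-98.5  30.3] hex rel 3.5
c1 score 235 tray xy [-147.4   -0.2] hex rel -0.7
orange px 17554
```

View pics/fin.png

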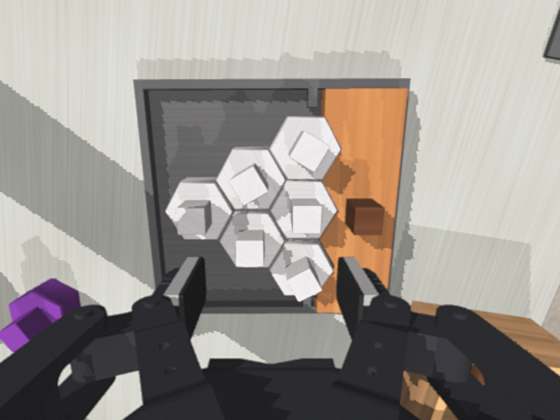

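The final view shows six plugs packed in 3-2-1 against the notches, around pixels (200,210) to (310,145), with the block seated and the gripper clear. Their measured positions are within tolerance.

```bash
python3 -c "
from plant import sign_off
print(sign_off())"
```

```text
the job is handed in; nothing more can be done
None
```

The job is handed in at about 65 s of the 210 s allowed: the block is turned and fully home, and all six plugs stand packed 3-2-1 in the tray, each within about 3 mm of its slot by the wrist camera; the sign-off returned no verdict. I saw no plug knocked aside, and I touched none of the loose fittings.

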